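# Clear the jammed blank feeder and rack the blanks

### The job

The vibrating feeder on this training bench has jammed. Switch it off by pulling its lever fully over towards the robot, nudge the jammed blank back up the chute until it is clear of the lips and lift it out. Then stand it and all the loose blanks lying on the mat on their short edges in the slotted rack, one to a slot and fully home, and only then push the lever fully over away from the robot again to switch it on. Do not knock over the bottle or the jar.

Things in the scene. Friction and masses are not known exactly. Their poses are not given: they have to be found in the camera images.
- feeder: fixed vibrating feeder: 220 x 100 mm base, grey drive box (74 mm wide, top 48 mm above the table) under an aluminium chute. Origin on the table under the chute's middle, where the chute floor surface is 85 mm up. The chute rises towards the feeder's +x at 15 degrees. s = distance along the chute floor from there, up-chute positive (s = -120 to 130 mm)
- outlet (a point): chute floor at its open low end, s = -120 mm, centre line. From s = -120 to -40 mm the chute has side walls (inner faces at y = +-31 mm) with lips on top that overhang inward to y = +-22 mm, 13 to 17 mm above the floor; the 44 mm gap between the lips is open from above, and the low end is open
- bay (a point): chute floor in the open bay, s = 5 mm, centre line. The bay, s = -40 to 85 mm, has a floor only 34 mm wide (6 mm thick) and no walls, so a blank overhangs it on both sides and can be gripped by its long sides. Above s = 85 mm there are walls 14 mm high. A blank with its centre at s = 0 or further up is clear of the lips
- jam: a practice blank: flat cream resin plate, 80 (its x) x 58 (its y) x 10 mm (its z), about 60 g, alike on both faces and both ends; origin at its centre. Jammed at the start: it lies on the chute floor, length along the chute, centre at s = -45 mm: its lower 45 mm are under the lips. A sprung pawl (2.5 N) in the +y wall at s = -60 mm grips it. A few N push it up; it stays where left
- blank1: a practice blank: flat cream resin plate, 80 (its x) x 58 (its y) x 10 mm (its z), about 60 g, alike on both faces and both ends; origin at its centre. At the start it lies flat on the table, or is absent
- blank2: a practice blank: flat cream resin plate, 80 (its x) x 58 (its y) x 10 mm (its z), about 60 g, alike on both faces and both ends; origin at its centre. At the start it lies flat on the table, or is absent
- blank3: a practice blank: flat cream resin plate, 80 (its x) x 58 (its y) x 10 mm (its z), about 60 g, alike on both faces and both ends; origin at its centre. At the start it lies flat on the table, or is absent
- blank4: a practice blank: flat cream resin plate, 80 (its x) x 58 (its y) x 10 mm (its z), about 60 g, alike on both faces and both ends; origin at its centre. At the start it lies flat on the table, or is absent
- blank5: a practice blank: flat cream resin plate, 80 (its x) x 58 (its y) x 10 mm (its z), about 60 g, alike on both faces and both ends; origin at its centre. At the start it lies flat on the table, or is absent
- rack: fixed blue plastic rack, origin under its middle on the table; base 184 x 66 x 8 mm (x, y, z); 7 fins at 28 mm pitch along x make 6 slots. Fins 9 mm thick, 46 mm long, 40 mm wide in y (a blank's sides stand out 9 mm at either end), leaning 20 degrees from vertical, tops towards the rack's +x. Slots 17 mm wide, open at both y ends, floor 8 mm above the table
- slot0 (a point): centre of slot 0 of the rack (0 is the nearest to the rack's -x end, 5 the last): where the centre of a blank fully home in it lies, 47 mm above the table. Such a blank stands on a short edge, y axis along the rack's y, leaning with its top to the rack's +x by 11 to 29 degrees, top about 86 mm up
- slot1 (a point): centre of slot 1 of the rack (0 is the nearest to the rack's -x end, 5 the last): where the centre of a blank fully home in it lies, 47 mm above the table. Such a blank stands on a short edge, y axis along the rack's y, leaning with its top to the rack's +x by 11 to 29 degrees, top about 86 mm up
- slot2 (a point): centre of slot 2 of the rack (0 is the nearest to the rack's -x end, 5 the last): where the centre of a blank fully home in it lies, 47 mm above the table. Such a blank stands on a short edge, y axis along the rack's y, leaning with its top to the rack's +x by 11 to 29 degrees, top about 86 mm up
- slot3 (a point): centre of slot 3 of the rack (0 is the nearest to the rack's -x end, 5 the last): where the centre of a blank fully home in it lies, 47 mm above the table. Such a blank stands on a short edge, y axis along the rack's y, leaning with its top to the rack's +x by 11 to 29 degrees, top about 86 mm up
- slot4 (a point): centre of slot 4 of the rack (0 is the nearest to the rack's -x end, 5 the last): where the centre of a blank fully home in it lies, 47 mm above the table. Such a blank stands on a short edge, y axis along the rack's y, leaning with its top to the rack's +x by 11 to 29 degrees, top about 86 mm up
- slot5 (a point): centre of slot 5 of the rack (0 is the nearest to the rack's -x end, 5 the last): where the centre of a blank fully home in it lies, 47 mm above the table. Such a blank stands on a short edge, y axis along the rack's y, leaning with its top to the rack's +x by 11 to 29 degrees, top about 86 mm up
- feed_lever_base: fixed grey control box of the feeder, 70 x 50 x 25 mm, origin under its middle; the lever stands on it, with its pivot 22 mm above the table over the origin, and swings in the box's x-z plane
- feed_lever (a joint): lever angle in rad: 0 = off, the lever leans 0.5 rad to the box's -x (robot's) side; 1.0 = on, it leans 0.5 rad to +x. About 1 N at the knob moves it and it stays where it is left. Fully over means within 0.15 of the end
- feed_lever_tip (a point): centre of the lever's black ball knob, 26 mm across, on a 10 mm round stem 80 mm from the pivot
- dish: small white ceramic cup, 32 mm across, 20 mm tall, standing among the blanks, origin under its middle; it may be shifted, but a finger that comes down on it stands too high to grip a blank
- rinse: amber bottle, 48 mm across, 120 mm tall, origin under its middle; bystander
- jar: small jar, 56 mm across, 60 mm tall, origin under its middle; bystander
Mind the look-alikes: they are no part of the job. What is shaped like the blank2 but purple or red is not meant.

How it is judged (in metres and radians):
On the way, in this order (a step that is already met when the one before it is completed fails the run):
1. the feeder is switched off: lever fully over to the off side (value of joint feed_lever below 0.15 rad), for 0.2 s.
2. the jammed blank has been pushed up the chute clear of the lips, still lying in the chute (x of jam in the frame of feeder above -0.004 m and distance between jam and bay below 0.05 m and angle between the y axis of jam and the y axis of feeder, either way round below 0.3 rad), for 0.1 s.
3. the jammed blank has been lifted out of the chute (distance between jam and bay above 0.08 m and height (world z) of jam above 0.11 m), for 0.1 s.
4. all blanks stand on edge in the rack, one to a slot, with the feeder still off ((distance between jam and slot0 below 0.018 m or distance between jam and slot1 below 0.018 m or distance between jam and slot2 below 0.018 m or distance between jam and slot3 below 0.018 m or distance between jam and slot4 below 0.018 m or distance between jam and slot5 below 0.018 m) and angle between jam's own z axis and vertical between 0.9 and 2.24 rad and angle between the y axis of each of jam, blank1, blank2, blank3, blank4, blank5 and the y axis of rack, either way round below 0.25 rad and linear speed of each of jam, blank1, blank2, blank3, blank4, blank5 below 0.03 m/s and (distance between blank1 and slot0 below 0.018 m or distance between blank1 and slot1 below 0.018 m or distance between blank1 and slot2 below 0.018 m or distance between blank1 and slot3 below 0.018 m or distance between blank1 and slot4 below 0.018 m or distance between blank1 and slot5 below 0.018 m) and angle between blank1's own z axis and vertical between 0.9 and 2.24 rad and (distance between blank2 and slot0 below 0.018 m or distance between blank2 and slot1 below 0.018 m or distance between blank2 and slot2 below 0.018 m or distance between blank2 and slot3 below 0.018 m or distance between blank2 and slot4 below 0.018 m or distance between blank2 and slot5 below 0.018 m) and angle between blank2's own z axis and vertical between 0.9 and 2.24 rad and (distance between blank3 and slot0 below 0.018 m or distance between blank3 and slot1 below 0.018 m or distance between blank3 and slot2 below 0.018 m or distance between blank3 and slot3 below 0.018 m or distance between blank3 and slot4 below 0.018 m or distance between blank3 and slot5 below 0.018 m) and angle between blank3's own z axis and vertical between 0.9 and 2.24 rad and (distance between blank4 and slot0 below 0.018 m or distance between blank4 and slot1 below 0.018 m or distance between blank4 and slot2 below 0.018 m or distance between blank4 and slot3 below 0.018 m or distance between blank4 and slot4 below 0.018 m or distance between blank4 and slot5 below 0.018 m) and angle between blank4's own z axis and vertical between 0.9 and 2.24 rad and (distance between blank5 and slot0 below 0.018 m or distance between blank5 and slot1 below 0.018 m or distance between blank5 and slot2 below 0.018 m or distance between blank5 and slot3 below 0.018 m or distance between blank5 and slot4 below 0.018 m or distance between blank5 and slot5 below 0.018 m) and angle between blank5's own z axis and vertical between 0.9 and 2.24 rad and value of joint feed_lever below 0.25 rad), for 0.3 s.
5. the feeder is switched on again: lever fully over to the on side (value of joint feed_lever above 0.85 rad), for 0.2 s.
At the end, for the whole second after the job is handed in: every blank present, the once jammed one included, rests standing on a short edge in a slot of the rack (its centre within 18 mm of a slot's centre point, its face within about 38 degrees of upright, its width along the slot within 0.25 rad), and the lever is at 0.85 or more ((distance between jam and slot0 below 0.018 m or distance between jam and slot1 below 0.018 m or distance between jam and slot2 below 0.018 m or distance between jam and slot3 below 0.018 m or distance between jam and slot4 below 0.018 m or distance between jam and slot5 below 0.018 m) and angle between jam's own z axis and vertical between 0.9 and 2.24 rad and angle between the y axis of each of jam, blank1, blank2, blank3, blank4, blank5 and the y axis of rack, either way round below 0.25 rad and linear speed of each of jam, blank1, blank2, blank3, blank4, blank5 below 0.03 m/s and (distance between blank1 and slot0 below 0.018 m or distance between blank1 and slot1 below 0.018 m or distance between blank1 and slot2 below 0.018 m or distance between blank1 and slot3 below 0.018 m or distance between blank1 and slot4 below 0.018 m or distance between blank1 and slot5 below 0.018 m) and angle between blank1's own z axis and vertical between 0.9 and 2.24 rad and (distance between blank2 and slot0 below 0.018 m or distance between blank2 and slot1 below 0.018 m or distance between blank2 and slot2 below 0.018 m or distance between blank2 and slot3 below 0.018 m or distance between blank2 and slot4 below 0.018 m or distance between blank2 and slot5 below 0.018 m) and angle between blank2's own z axis and vertical between 0.9 and 2.24 rad and (distance between blank3 and slot0 below 0.018 m or distance between blank3 and slot1 below 0.018 m or distance between blank3 and slot2 below 0.018 m or distance between blank3 and slot3 below 0.018 m or distance between blank3 and slot4 below 0.018 m or distance between blank3 and slot5 below 0.018 m) and angle between blank3's own z axis and vertical between 0.9 and 2.24 rad and (distance between blank4 and slot0 below 0.018 m or distance between blank4 and slot1 below 0.018 m or distance between blank4 and slot2 below 0.018 m or distance between blank4 and slot3 below 0.018 m or distance between blank4 and slot4 below 0.018 m or distance between blank4 and slot5 below 0.018 m) and angle between blank4's own z axis and vertical between 0.9 and 2.24 rad and (distance between blank5 and slot0 below 0.018 m or distance between blank5 and slot1 below 0.018 m or distance between blank5 and slot2 below 0.018 m or distance between blank5 and slot3 below 0.018 m or distance between blank5 and slot4 below 0.018 m or distance between blank5 and slot5 below 0.018 m) and angle between blank5's own z axis and vertical between 0.9 and 2.24 rad and value of joint feed_lever above 0.85 rad); the robot touches nothing.
It fails at once if the bottle is knocked over (angle between rinse's own z axis and vertical above 0.6 rad).
It fails at once if the jar is knocked over (angle between jar's own z axis and vertical above 0.6 rad).
Of blank1, blank2, blank3, blank4, blank5 only 3 to 5 are there at a start; the rules pass over those that are not, and their reading is None.
At some moment in a run one of blank1, blank2, blank3, blank4, blank5 may be knocked a few centimetres aside while the robot is not near it.
Once in a run the grip may slacken for a moment while it holds something.
It also fails if it takes over 210 s, if anything falls off the work surface, if the arm or the gripper's body presses on something with over 40 N, if the wrist force passes 120 N, or if a joint passes its speed limit or range.

### The arm

A 6-joint arm with a two-finger parallel gripper is mounted at the origin on the work surface. World frame = base frame: x ahead of the robot, y to its left, z up, the work surface at z = 0. Lengths are in mm, angles in rad, forces in N, time in s.
With the tool pointing down it reaches from about 275 to 850 mm from the base axis. Payload 19 kg.
Tool frame: the origin (TCP) lies midway between the tips of the shut fingers; the grasp point (between the pads) lies 19 mm behind it; x points along the fingers, y is the direction in which the jaws open and shut, and the axes are right-handed (so a half turn about x gives the same grasp; the last joint's range is limited). The gripper opens to 85 mm and grips with 20 to 120 N. Pads are 22 mm wide; open, the fingers measure 114 mm over their backs; the gripper's body (76 mm by 85 mm) begins 54 mm behind the grasp point. The pads swing forward as they close: fully open they stand 13 mm farther back than shut.
Start: joints at [1.15, 0.15, 1.437, -0, 1.554, -0.134], TCP at [162.663, 551.481, 231.267] pointing down, gripper open.
Joint ranges: [-2.8, 2.8], [-0.68, 2.1], [0.12, 2.68], [-1.39, 4.53], [0.16, 2.79], [-2.81, 2.81]. Speed limits (rad/s): [1.89, 1.89, 2.22, 3.01, 3.01, 3.01].

### API

Orientations are given as a rotation vector (axis times angle).
In Python, from workcell import bot gives the robot as it stands.
- The arm moves only by the tool apply_moves, never from a script. Its argument "motion" is a list of rows, each a list of 7 numbers: the turn, a rotation vector about the tool's x, y, z in degrees, then the shift along the tool's x, y, z in cm, then the closure, from 0 (fully open) to 1 (shut). A call has 1 to 10 rows; each row is the pose to reach, as a shift and turn from the pose commanded when the call began, along the tool's axes at that moment; what a row does not reach only later rows make up. A row lasts 1/8 s, in which the tool goes at most 62.5 mm and 10.7 degrees, less where a joint would pass 70% of its speed; a pose out of reach is approached as far as the arm can. A call with a gripper value outside its range is refused whole. The fingers move at their own pace and stop on an object; the grip force is fixed at half the most. Time passes only in rows, so rows that repeat a pose let the fingers close. It gives the time, the measured TCP pose, the force and the opening at its end, in the units of the state.
- bot.observe(): the state, without advancing time (a new reading comes with each control period).
- bot.read_camera(name): name is "side" or "top"; returns the picture (420x560x3 uint8, blue, green, red); there is no depth.
- bot.camera_info(name): a dict with "fx", "fy", "cx", "cy" (pixels), "xyz" and "rotation" of the camera in the world. Camera axes: x right, y up, looking along -z (the intrinsics and any distortion apply to the point x, -y, -z); pixel columns grow to the right and rows downward; lengths in mm; the calibration is good to about 2 mm. A picture is of the moment at which its call begins. camera_info takes no time and is no camera call.
- bot.finish_job(): hands the job in, once; it reports no verdict.
Trained networks look in the newest picture that a camera, given by its name, has taken for a name from the list of things; names that differ only in an ending like _2 or _b are one class to them, and where a whole thing is asked for, a point or a joint stands for the part that bears it (a point fixed in the world has none). Each returns a list of dicts, best first, with "score" (0 to 1); they miss things now and then, are a little off and sometimes report something else, mostly with a low value. They report only what shows in the picture. A call takes as long as a camera call. They do not tell look-alikes from the thing itself.
- bot.find_in(camera, query): "rect" ([left, top, right, bottom] in pixels, round what is visible of it).
- bot.landmark_of(camera, query): "at" ([column, row] in pixels: a listed point, or the origin of a listed thing).
The state is a dict: "clock": time; "joint_positions": joint angles; "dq": joint speeds; "joint_torque": joint torques, N m; "tool_pos": TCP position; "orientation": TCP orientation; "wrist_force": force on the tool from outside, world axes, zero at the start; "torque": the same for the moment, N m; "opening": finger opening in mm.
Only numpy, scipy, OpenCV 4.12 (cv2) and the standard library are available. Lean on these libraries where they do the work, as an engineer would, in place of code of your own. Each camera call takes 0.05 s, during which the arm holds its last target. There are 200 camera calls.

## Working session

There is one attempt and no reset: what is moved stays moved. The work goes in short steps, Python scripts to look and compute and a tool call to move; the robot and the scene stay as the last step left them, time stands still between calls to the robot, and variables do not carry over. Pictures are saved under pics/ and viewed, about 12 in all and at most 16, crops included, and the job is handed in when it is done.

Besides the shell and the picture viewer there is one more tool, called after "Call:" as name(argument=value, ...), one argument or row to a line, values as JSON. apply_moves: Moves the arm, as the interface text tells. Its arguments: {"type":"object","properties":{"motion":{"type":"array"}},"required":["motion"]}

```bash
ls; mkdir -p pics
python3 - <<'E'
from workcell import bot
import cv2
print(bot.observe())
for c in("side","top"):
    im=bot.read_camera(c);cv2.imwrite(f"pics/{c}0.png",im);print(c,bot.camera_info(c))
    for q in["feeder","outlet","bay","jam","blank1","rack","slot0","slot5","feed_lever_base","feed_lever_tip","dish","rinse","jar"]:
        print(q,[(r["at"],round(r["score"],2)) for r in bot.landmark_of(c,q)])
E
```

```text
pics
{'clock': 0.0, 'joint_positions': array([ 1.15002643e+00,  1.51005969e-01,  1.43802864e+00,  3.80775620e-06,
        1.55379042e+00, -1.33963166e-01]), 'dq': array([-0.00106917,  0.00086039,  0.00114699,  0.00093135, -0.00014088,
        0.00114311]), 'joint_torque': array([ 1.19645076e-03, -7.13057756e+01, -5.70873106e+01,  1.54582028e-05,
        8.93185032e-03, -2.45864576e-04]), 'tool_pos': array([162.55980058, 551.28991319, 230.66527152]), 'orientation': array([ 0.22419578,  1.55938928, -0.22606129]), 'wrist_force': array([0.44892377, 0.85426687, 1.06552941]), 'torque': array([0.04691938, 0.04864943, 0.02489794]), 'opening': 85.23417816065623}
side {'fx': 458.8168032046458, 'fy': 458.8168032046458, 'cx': 276.53342091098455, 'cy': 209.598560006954, 'xyz': array([-105.53127728, -728.38219521,  961.17244325]), 'rotation': array([ 0.77713033, -0.31315065, -0.70092787])}
feeder [([223.2, 172.9], 0.59)]
outlet [([200.7, 177.2], 0.88)]
bay [([223.9, 149.6], 0.84)]
jam [([212.5, 159.6], 0.64), ([264.6, 220.5], 0.31)]
blank1 [([313.7, 311.5], 0.97), ([374.1, 318.1], 0.93), ([258.0, 
[... 1007 characters left out ...]
[190.4, 227.4], 0.37)]
blank1 [([332.9, 277.7], 0.96), ([305.0, 190.9], 0.95), ([419.2, 257.1], 0.95), ([390.5, 222.7], 0.76), ([359.3, 248.1], 0.6)]
rack [([258.6, 212.3], 0.58), ([327.8, 213.3], 0.55)]
slot0 [([259.7, 211.3], 0.87), ([261.8, 216.4], 0.81), ([258.8, 193.9], 0.76), ([260.9, 203.4], 0.74), ([261.3, 184.2], 0.74), ([263.3, 225.4], 0.73)]
slot5 [([259.7, 211.3], 0.87), ([261.8, 216.4], 0.81), ([258.8, 193.9], 0.76), ([260.9, 203.4], 0.74), ([261.3, 184.2], 0.74), ([263.3, 225.4], 0.73)]
feed_lever_base [([145.1, 243.3], 0.74)]
feed_lever_tip [([136.9, 230.4], 0.49)]
dish [([327.3, 216.9], 0.48), ([306.5, 192.1], 0.43)]
rinse [([219.6, 155.2], 0.55)]
jar [([254.8, 157.8], 0.73)]
```

```bash
cat > h.py <<'E'
import numpy as np, cv2
from workcell import bot
from scipy.spatial.transform import Rotation as R
I={c:bot.camera_info(c) for c in("side","top")}
def ray(c,p):
    i=I[c];d=np.array([(p[0]-i["cx"])/i["fx"],-(p[1]-i["cy"])/i["fy"],-1]);return i["xyz"],R.from_rotvec(i["rotation"]).apply(d)
def atz(c,p,z):
    o,d=ray(c,p);return (o+d*(z-o[2])/d[2]).round(1)
def proj(c,X):
    i=I[c];q=R.from_rotvec(i["rotation"]).inv().apply(np.array(X,float)-i["xyz"]);q=np.atleast_2d(q)
    return np.c_[i["cx"]+i["fx"]*q[:,0]/-q[:,2],i["cy"]+i["fy"]*q[:,1]/q[:,2]]
def tri(p,q):
    a,d=ray("side",p);b,e=ray("top",q);s=np.linalg.lstsq(np.c_[d,-e],b-a,rcond=None)[0]
    u,v=a+d*s[0],b+e*s[1];return ((u+v)/2).round(1),np.linalg.norm(u-v).round(1)
E
python3 - <<'E'
from h import *
a=cv2.imread("pics/side0.png");b=cv2.imread("pics/top0.png")
A=cv2.resize(a[110:410,130:430],(0,0),fx=2,fy=2,interpolation=3);B=cv2.resize(b[130:330,110:450],(0,0),fx=2.3,fy=2.3,interpolation=3)
cv2.imwrite("pics/a.png",A);cv2.imwrite("pics/b.png",B)
for n,p,q in [("outlet",(200.7,177.2),(191,228.4)),("bay",(223.9,149.6),(175.1,191.4)),("jam",(212.5,159.6),(182.1,211.2)),("base",(163.6,174.1),(145.1,243.3)),("tip",(162.9,144.6),(136.9,230.4)),("rack",(266.2,220.7),(258.6,212.3)),("feeder",(223.2,172.9),(184.4,200.4)),("dish",(318.3,263.3),(327.3,216.9)),("rinse",(279.4,170.2),(219.6,155.2)),("jar",(283.5,196.4),(254.8,157.8))]: print(n,*tri(p,q))
S=[(264.1,207.1),(271.4,203.6),(248.4,219.7),(283.2,194.4),(277.7,202.4),(253.2,213.0)]
T=[(259.7,211.3),(261.8,216.4),(258.8,193.9),(260.9,203.4),(261.3,184.2),(263.3,225.4)]
print([atz("side",p,47) for p in S]);print([atz("top",p,47) for p in T])
print([atz("side",p,5) for p in [(313.7,311.5),(374.1,318.1),(258.0,310.0),(366.0,374.1),(358.4,266.5)]])
print([atz("top",p,5) for p in [(332.9,277.7),(305,190.9),(419.2,257.1),(390.5,222.7),(359.3,248.1)]])
E
```

```text
outlet [476.7 234.8  66.4] 2.0
bay [600.8 284.   83.6] 12.2
jam [534.4 257.   91.6] 13.4
base [436.1 401.7   1.5] 5.1
tip [460.9 400.3 110.1] 8.5
rack [544.9  15.8  -8.8] 11.1
feeder [583.8 271.3   4.1] 7.4
dish [ 524.2 -217.6   13.6] 10.8
rinse [740.  156.4   0.8] 2.7
jar [706.3  52.7 -18.7] 69.9
[array([545.5,  17. ,  47. ]), array([571.7,  13.8,  47. ]), array([477.3,   7.6,  47. ]), array([626. ,  20.4,  47. ]), array([589.1,   5.2,  47. ]), array([505.5,  19.4,  47. ])]
[array([534.6,  12.4,  47. ]), array([517.5,   5.4,  47. ]), array([593.4,  15.6,  47. ]), array([561.2,   8.5,  47. ]), array([626.5,   7.4,  47. ]), array([4.874e+02, 3.000e-01, 4.700e+01])]
[array([ 413.4, -314.8,    5. ]), array([ 508.4, -427.8,    5. ]), array([ 314.9, -218.7,    5. ]), array([ 380.2, -506.5,    5. ]), array([ 606.5, -296.7,    5. ])]
[array([ 317. , -229.6,    5. ]), array([ 611.7, -140.4,    5. ]), array([ 384.5, -518.3,    5. ]), array([ 500.6, -427.7,    5. ]), array([ 415.1, -320. ,    5. ])]
```

View pics/a.png

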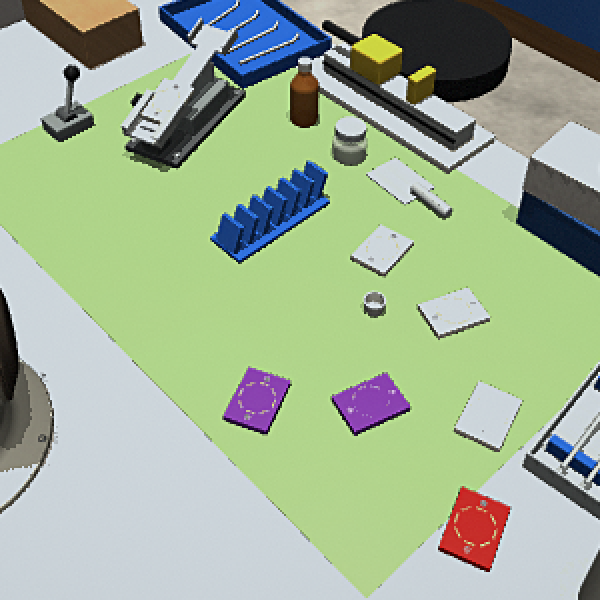

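View pics/b.png

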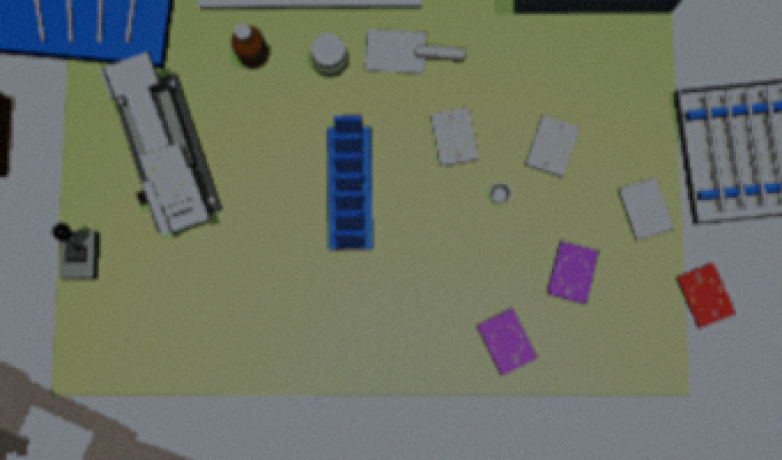

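The pictures show four plausible white plates. Candidates, as full-frame top pixels:
- **White blanks:** (307,190), (350,193) and (391,221).
- **Look-alikes:** purple at (359,248) and (331,278), red at (418,258).
- **Not a blank:** the sheet with a handle at (283,152).

The jam is in the chute at (182,211), and the lever leans away from the robot at (137,230). I choose the three white ones and will check them in a close crop.

```bash
cat >> h.py <<'E'
def blob(img,c,p,h=10,r=45):
    "white blob round pixel p, as centre and long direction on plane z=h"
    hsv=cv2.cvtColor(img,cv2.COLOR_BGR2HSV)
    s=hsv[...,1].astype(int); x,y=int(round(p[0])),int(round(p[1]))
    m=(s<60).astype(np.uint8)
    n,l=cv2.connectedComponents(m); k=l[y,x]
    if k==0: return None
    cs,_=cv2.findContours((l==k).astype(np.uint8),0,1)
    q=max(cs,key=cv2.contourArea)[:,0].astype(float)
    w=np.array([atz(c,t,h)[:2] for t in q],np.float32)
    (cx,cy),(a,b),an=cv2.minAreaRect(w)
    if a<b:a,b,an=b,a,an+90
    an=(an+90)%180-90
    return round(cx,1),round(cy,1),round(an,1),round(a),round(b)
def state():
    o=bot.observe();return o["tool_pos"],R.from_rotvec(o["orientation"]),o
def pose(d_tilt,yaw):
    """tool rotation: jaw axis (tool y) level, perpendicular to yaw(deg) heading; tool x points down tilted by d_tilt deg towards heading (90 = level along heading)"""
    t,y=np.radians([d_tilt,yaw]);h=np.array([np.cos(y),np.sin(y),0])
    x=np.sin(t)*h-np.cos(t)*np.array([0,0,1]);j=np.array([-np.sin(y),np.cos(y),0])
    P,C,_=state()
    if C.apply([0,1,0])@j<0:j=-j
    return R.from_matrix(np.c_[x,j,np.cross(x,j)])
def go(p,T,P=None,C=None):
    P0,C0,_=state();P=P0 if P is None else P;C=C0 if C is None else C
    rel=(C.inv()*T);rv=np.degrees(rel.as_rotvec());s=C.inv().apply(np.array(p)-P)/10
    n=max(np.linalg.norm(s)/6.25,np.linalg.norm(rv)/10.7)
    print("row",rv.round(1),s.round(2),"rows>=%.1f"%n)
E
python3 - <<'E'
from h import *
P,C,o=state();print(C.as_matrix().round(2))
a=cv2.imread("pics/side0.png");b=cv2.imread("pics/top0.png")
hs=cv2.cvtColor(b,cv2.COLOR_BGR2HSV);print(hs[190,307],hs[190,325],hs[221,391],hs[260,300])
for p in[(307.4,189.6),(350,193),(390.9,220.9)]:print("top",blob(b,"top",p))
for p in[(321,235),(357,266),(374,318)]:print("side",blob(a,"side",p))
# rack: blue mask
for c,im,bx in(("top",b,(245,180,280,245)),("side",a,(232,185,298,245))):
    h=cv2.cvtColor(im,cv2.COLOR_BGR2HSV);m=cv2.inRange(h,(100,120,30),(130,255,255));z=np.zeros_like(m);z[bx[1]:bx[3],bx[0]:bx[2]]=m[bx[1]:bx[3],bx[0]:bx[2]]
    q=np.argwhere(z)[:,::-1].astype(np.float32);print(c,len(q),cv2.minAreaRect(q),cv2.boxPoints(cv2.minAreaRect(q)))
from scipy.optimize import least_squares
ob={"outlet":((200.7,177.2),(191,228.4)),"bay":((223.9,149.6),(175.1,191.4)),"jam":((212.5,159.6),(182.1,211.2)),"feeder":((223.2,172.9),(184.4,200.4))}
def s(t):return (t*np.cos(.2618),85+t*np.sin(.2618))
L={"outlet":s(-120),"bay":s(5),"jam":(s(-45)[0]-1.3,s(-45)[1]+4.8),"feeder":(0,0)}
def f(v):
    r=[]
    for k,(u,w) in ob.items():
        X=[v[0]+L[k][0]*np.cos(v[2]),v[1]+L[k][0]*np.sin(v[2]),L[k][1]]
        r+=[*(proj("side",X)[0]-u),*(proj("top",X)[0]-w)]
    return r
q=least_squares(f,[583,271,.4],loss="soft_l1");print(q.x,np.round(q.fun,1))
v=cv2.resize(np.hstack([a[115:205,140:270],b[140:240,130:260][:90]]),(0,0),fx=3,fy=3,interpolation=3)
w=cv2.resize(a[170:260,220:350],(0,0),fx=3,fy=3,interpolation=3);w2=cv2.resize(b[170:260,240:370],(0,0),fx=3,fy=3,interpolation=3)
cv2.imwrite("pics/c.png",np.vstack([v,np.hstack([w,w2])]))
E
```

```text
[[-0.    0.28  0.96]
 [-0.    0.96 -0.28]
 [-1.   -0.   -0.  ]]
[107  17 133] [ 33  73 123] [107  18 127] [ 36  50 127]
top (617.1, -148.2, 10.4, 83, 61)
top (602.7, -293.3, -19.4, 84, 62)
top (508.5, -426.9, 17.7, 83, 61)
side (614.6, -148.8, 10.5, 85, 60)
side (600.9, -293.6, -19.7, 83, 63)
side (506.6, -427.0, 17.4, 85, 58)
top 1031 ((261.6267395019531, 208.57667541503906), (57.25794219970703, 18.540668487548828), 88.69805145263672) [[251.70831 180.16573]
 [270.2442  179.74446]
 [271.54517 236.98763]
 [253.00928 237.40889]]
side 1341 ((265.76922607421875, 215.15383911132812), (24.406808853149414, 66.56402587890625), 56.3099365234375) [[231.3077  223.46152]
 [286.69232 186.53845]
 [300.23077 206.84616]
 [244.84613 243.76923]]
[5.89518866e+02 2.77163677e+02 3.20192872e-01] [-0.3  1.9 -0.9 -0.6 -2.5  1.1  2.4  0.3  0.3  1.2  0.3 -4.9 -0.8 -0.4
 -0.8 -2.3]
```

View pics/c.png

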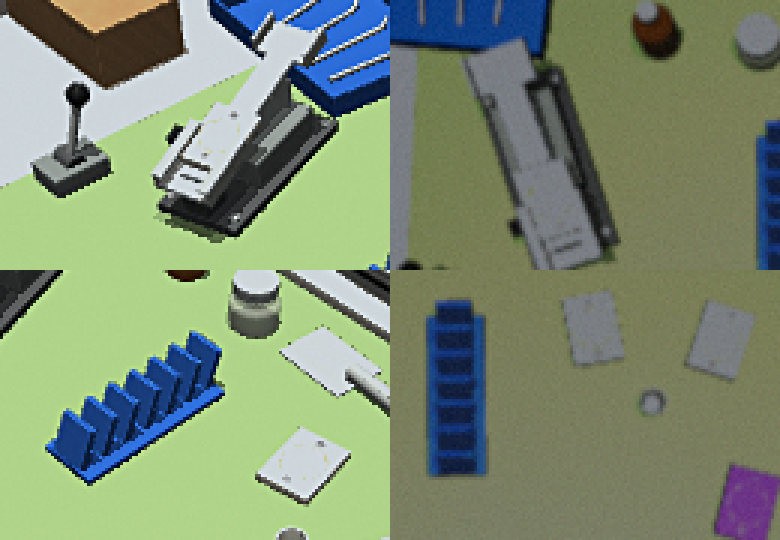

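```bash
cat > ov.py <<'E'
from h import *
from scipy.optimize import least_squares
a=cv2.imread("pics/side0.png");b=cv2.imread("pics/top0.png")
def rk(v,x,y,z):return [v[0]+x*np.cos(v[2])-y*np.sin(v[2]),v[1]+x*np.sin(v[2])+y*np.cos(v[2]),z]
rc=[("side",(-92,33),(236,228.7)),("side",(-92,-33),(250,238)),("side",(92,-33),(294.3,209)),("top",(92,33),(252.7,185.3)),("top",(-92,-33),(272,238)),("top",(-92,33),(253,238)),("top",(92,-33),(271.3,185.3))]
fr=lambda v:np.concatenate([proj(c,rk(v,*p,8))[0]-q for c,p,q in rc])
q=least_squares(fr,[545,12,0]);V=q.x;print("rack",V,q.fun.round(1))
for k in range(6):print(k,np.round(rk(V,(k-2.5)*28+6.5,0,47),1),end=" ")
F=[589.5,277.2,.3202]
c15,s15=np.cos(.2618),np.sin(.2618)
ch=lambda s,y,h:rk(F,s*c15-h*s15,y,85+s*s15+h*c15)
def L(im,c,P,col):
    p=(proj(c,P)-off[c])*5;cv2.polylines(im,[np.int32(p*8)],False,col,1,cv2.LINE_AA,3)
off={"side":np.array([150,115]),"top":np.array([135,150])}
out=[]
for c,im in(("side",a),("top",b)):
    o=off[c];A=cv2.resize(im[o[1]:o[1]+110,o[0]:o[0]+80],(0,0),fx=5,fy=5,interpolation=0)
    L(A,c,[rk(F,x,y,0) for x,y in((-110,-50),(110,-50),(110,50),(-110,50),(-110,-50))],(0,0,255))
    for y in(-22,22):L(A,c,[ch(s,y,17) for s in(-120,-40)],(255,0,255))
    L(A,c,[ch(s,y,10) for s,y in((-5,-29),(-5,29))],(0,160,0))
    L(A,c,[ch(s,y,0) for s,y in((130,-17),(-40,-17),(-40,17),(130,17))],(255,0,0))
    L(A,c,[ch(s,y,17) for s,y in((-120,-31),(-40,-31),(-40,31),(-120,31),(-120,-31))],(0,200,255))
    out.append(A)
cv2.imwrite("pics/d.png",np.hstack(out))
print(tri((162.9,144.6),(136.9,230.4)))
E
python3 ov.py
```

```text
rack [5.42432965e+02 7.04206856e+00 2.00590334e-02] [-1.2 -0.4 -0.1  2.3  0.9  0.8 -0.9 -0.6  0.1 -0.4 -0.5  0.  -0.3 -1.1]
0 [478.9   5.8  47. ] 1 [506.9   6.3  47. ] 2 [534.9   6.9  47. ] 3 [562.9   7.5  47. ] 4 [590.9   8.   47. ] 5 [618.9   8.6  47. ] (array([460.9, 400.3, 110.1]), np.float64(8.5))
```

View pics/d.png

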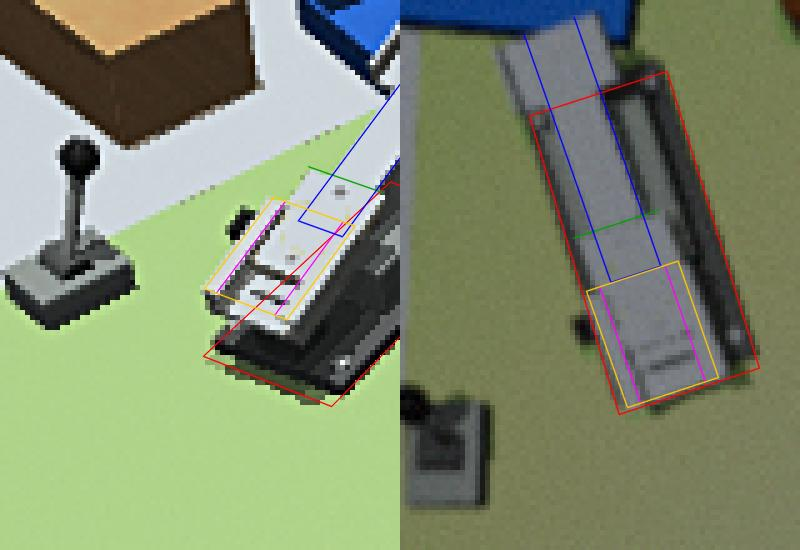

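```bash
python3 - <<'E'
from h import *
px=lambda u,v:((u-400)/5+135,v/5+150)
c=atz("top",px(449,452),25);print(c, atz("top",px(490,403),25),atz("top",px(487,505),25))
print(tri((165.6,146.6),(137,230.9)))
E
sed -i 's/^F=.*/F=[590.5,273,.3202]/' ov.py
```

```text
[441.3 397.4  25. ] [474.2 371.2  25. ] [405.8 370.4  25. ]
(array([464.4, 401.1,  99.7]), np.float64(0.3))
```

Run:
```python
from h import *
T=pose(0,0);go([503,400,231],T);go([503,400,80],T)
```

```text
row [-16.4  -0.    0. ] [ 3.000e-02 -4.900e+00  3.693e+01] rows>=6.0
row [-16.4  -0.    0. ] [15.13 -4.9  36.93] rows>=6.4
```

Call:
apply_moves(
  motion=[
    [-8,0,0,0,-2,12,1],
    [-16.4,0,0,0,-4.9,24,1],
    [-16.4,0,0,0,-4.9,36.9,1],
    [-16.4,0,0,0,-4.9,36.9,1],
    [-16.4,0,0,0,-4.9,36.9,1],
    [-16.4,0,0,0,-4.9,36.9,1],
    [-16.4,0,0,0,-4.9,36.9,1],
  ],
)

```text
clock: 2.28
tool_pos: [505.9, 397.9, 230.2]
orientation: [0.003, 1.571, -0.005]
wrist_force: [0.1, 0.7, 0.3]
opening: -0.7
```

Run:
```python
from h import *
T=pose(0,0);go([503,400,80],T);go([426,400,80],T);print(bot.observe()["opening"])
for c in("side","top"):
    im=bot.read_camera(c);cv2.imwrite(f"pics/{c}1.png",im)
```

```text
row [-0.3 -0.   0.1] [15.02  0.23 -0.28] rows>=2.4
row [-0.3 -0.   0.1] [15.03  0.19 -7.98] rows>=2.7
-0.6668116508894755
```

Descend in front of the knob, then push towards the robot.

Call:
apply_moves(
  motion=[
    [0,0,0,5,0.2,0,1],
    [0,0,0,10,0.2,0,1],
    [0,0,0,15,0.2,0,1],
    [0,0,0,15,0.2,0,1],
    [0,0,0,15,0.2,-2,1],
    [0,0,0,15,0.2,-4,1],
    [0,0,0,15,0.2,-6,1],
    [0,0,0,15,0.2,-8,1],
    [0,0,0,15,0.2,-8,1],
  ],
)

```text
clock: 3.5
tool_pos: [426.6, 403.2, 84.6]
orientation: [0.003, 1.559, 0.003]
wrist_force: [35.2, 1.1, -10.0]
opening: 0.2
```

Run:
```python
from h import *
ims=[]
for c in("side","top"):
    im=bot.read_camera(c);ims.append(im);print([(r["at"],round(r["score"],2)) for r in bot.landmark_of(c,"feed_lever_tip")])
v=np.hstack([ims[0][110:210,130:230],ims[1][180:280,100:200]]);cv2.imwrite("pics/e.png",cv2.resize(v,(0,0),fx=4,fy=4,interpolation=3))
```

```text
[]
[]
```

View pics/e.png

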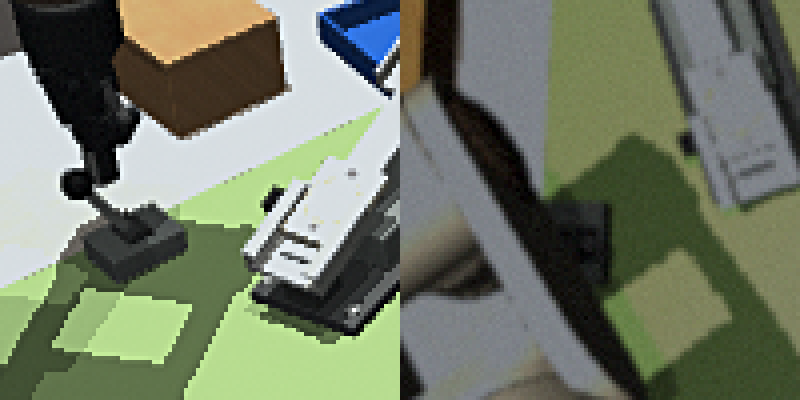

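```bash
python3 ov.py >/dev/null
cat >> h.py <<'E'
F=[590.5,273,.3202]
def chute(s,y,h):
    c,n=np.cos(.2618),np.sin(.2618);x=s*c-h*n
    return np.array([F[0]+x*np.cos(F[2])-y*np.sin(F[2]),F[1]+x*np.sin(F[2])+y*np.cos(F[2]),85+s*n+h*c])
E
python3 -c "
import cv2;cv2.imwrite('pics/d2.png',cv2.imread('pics/d.png'))"
```

```text
(no output)
```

View pics/d2.png

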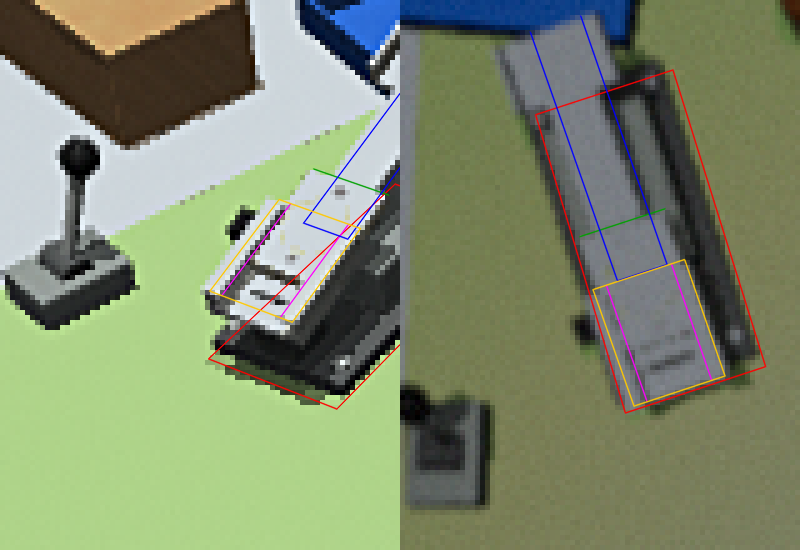

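Call:
apply_moves(
  motion=[
    [0,0,0,0,0,4,1],
    [0,0,0,-5,0,6,1],
    [0,0,0,-11,0,6,1],
    [0,0,0,-16,0,6,1],
    [0,0,0,-16,0,6,1],
  ],
)

```text
clock: 4.32
tool_pos: [483.1, 403.2, 247.7]
orientation: [0.004, 1.564, 0.004]
wrist_force: [0.4, 0.3, -0.2]
opening: 0.1
```

```bash
sed -i 's/^F=.*/F=[590,275,.3202]/' h.py
python3 - <<'E'
from h import *
T=pose(15,18.35);print(chute(-107,0,3).round(1))
for s,h in((-107,70),(-107,3)):go(chute(s,0,h),T)
P=chute(-107,0,70)
for s,h in((-107,4),(-45,4)):go(chute(s,0,h),T,P,T)
E
```

```text
[491.2 242.2  60.2]
row [-18.3 -14.4   2.2] [ 12.2  -16.7   -0.93] rows>=3.3
row [-18.3 -14.4   2.2] [ 18.68 -16.19   0.67] rows>=4.0
row [0. 0. 0.] [ 6.6 -0.   0. ] rows>=1.1
row [0. 0. 0.] [ 6.6 -0.   6.2] rows>=1.4
```

Call:
apply_moves(
  motion=[
    [-6,-4.8,0.7,0,-6,-1,1],
    [-12,-9.6,1.5,0,-12,-1,1],
    [-18.3,-14.4,2.2,6,-16.7,-1,1],
    [-18.3,-14.4,2.2,10,-16.7,-1,1],
    [-18.3,-14.4,2.2,15.3,-16.4,-0.1,1],
    [-18.3,-14.4,2.2,15.3,-16.4,-0.1,1],
  ],
)

```text
clock: 5.08
tool_pos: [479.6, 237.7, 85.8]
orientation: [-0.214, 1.311, 0.271]
wrist_force: [0.2, -0.5, 1.4]
opening: -0.3
```

```bash
cat > crop.py <<'E'
from h import *
import sys
def snap(name,bs,bt,f=4):
    v=[]
    for c,bx in(("side",bs),("top",bt)):
        if bx:
            im=bot.read_camera(c);x,y,w,h=bx;v.append(cv2.resize(im[y:y+h,x:x+w],(0,0),fx=f,fy=f,interpolation=3))
    cv2.imwrite(f"pics/{name}.png",np.hstack(v))
E
python3 - <<'E'
from crop import *
snap("f",(170,100,100,130),(140,170,90,130))
T=pose(15,18.35);P,C,o=state();print(P,chute(-107,0,30));go(chute(-107,0,4),T)
E
```

```text
[481.86146104 238.60384811  90.12188861] [484.52924848 240.02469814  86.28406894]
row [ 0.1 -0.4  0.1] [3.05 0.06 0.21] rows>=0.5
```

View pics/f.png

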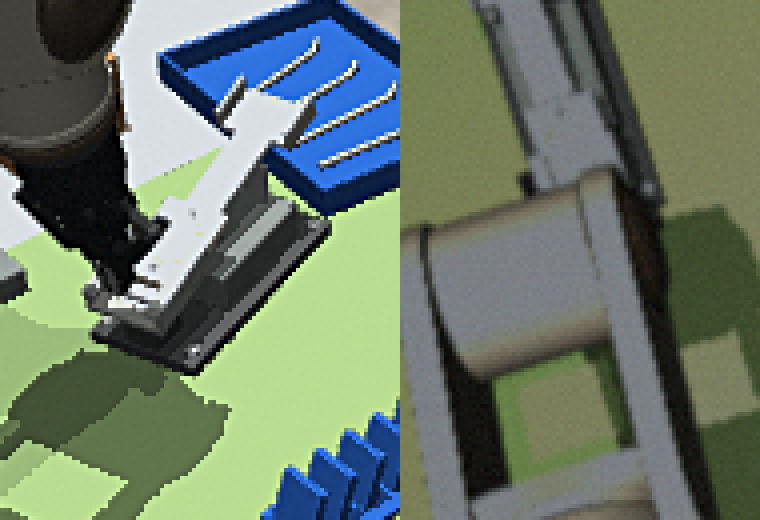

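Call:
apply_moves(
  motion=[
    [0,0,0,0.8,0,0.2,1],
    [0,0,0,1.6,0,0.2,1],
    [0,0,0,2.2,0,0.2,1],
    [0,0,0,2.8,0,0.2,1],
    [0,0,0,2.8,0,0.2,1],
  ],
)

```text
clock: 5.8
tool_pos: [490.0, 240.8, 61.1]
orientation: [-0.213, 1.306, 0.271]
wrist_force: [-0.3, 0.1, -0.2]
opening: 0.1
```

Run:
```python
from crop import *
T=pose(15,18.35);P,C,o=state();print(P,o["wrist_force"],T.inv().apply(P-chute(-107,0,4)))
snap("g",(170,130,70,70),None,8)
```

```text
[489.96794849 240.79297745  61.1139243 ] [-0.28537877  0.0771529  -0.21883587] [-0.28884433 -0.98254606 -1.29464768]
```

View pics/g.png

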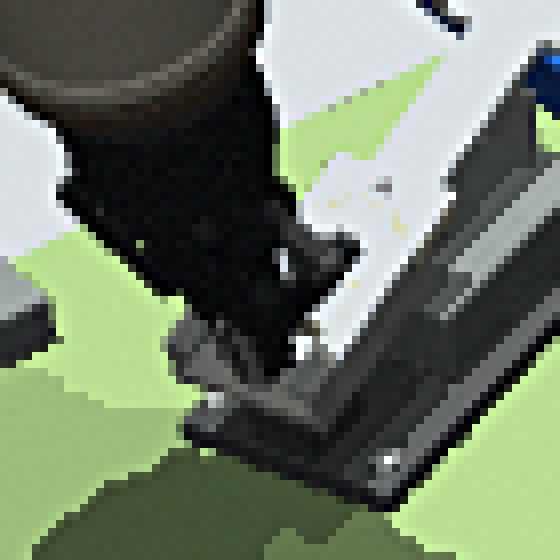

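Call:
apply_moves(
  motion=[
    [0,0,0,0,0,1,1],
    [0,0,0,0,0,2,1],
    [0,0,0,0,0,3,1],
    [0,0,0,0,0,4,1],
    [0,0,0,0,0,5,1],
    [0,0,0,0,0,5.8,1],
    [0,0,0,0,0,6.5,1],
    [0,0,0,0,0,6.5,1],
  ],
)

```text
clock: 6.85
tool_pos: [550.4, 260.8, 78.1]
orientation: [-0.213, 1.305, 0.271]
wrist_force: [0.4, -0.2, -1.1]
opening: 0.0
```

Run:
```python
from crop import *
T=pose(15,18.35);P,C,o=state();print(P,o["wrist_force"],T.inv().apply(P-chute(-107,0,4)))
snap("h",(180,110,75,75),(150,165,75,75),5)
print([(r["at"],round(r["score"],2)) for r in bot.landmark_of("side","jam")],proj("side",chute(5,0,5)))
```

```text
[550.36208868 260.80856116  78.07587578] [ 0.39179535 -0.21092871 -1.06861415] [-0.20560201 -0.99806818 64.5519649 ]
[([221.2, 148.4], 0.64)] [[221.54738507 149.91153388]]
```

View pics/h.png

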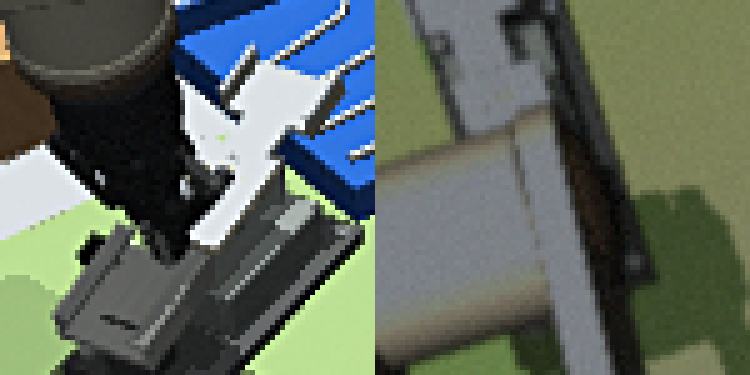

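Call:
apply_moves(
  motion=[
    [0,0,0,0,0,-1,1],
    [0,0,0,-6,0,-1,0],
    [0,0,0,-11,0,-3,0],
    [0,0,0,-16,0,-3,0],
    [0,0,0,-16,0,-9,0],
    [0,0,0,-16,0,-9,0],
  ],
)

```text
clock: 7.75
tool_pos: [425.4, 220.0, 209.3]
orientation: [-0.213, 1.306, 0.271]
wrist_force: [0.6, 0.4, 1.0]
opening: 85.6
```

Run:
```python
from crop import *
ims={}
from scipy.spatial.transform import Rotation
out=[]
for c,(x,y) in(("side",(185,115)),("top",(140,155))):
    im=bot.read_camera(c);z=cv2.resize(im[y:y+75,x:x+75],(0,0),fx=5,fy=5,interpolation=0)
    p=(proj(c,[chute(5+a,b,10) for a,b in((-40,-29),(40,-29),(40,29),(-40,29))])-[x,y]+.5)*5
    cv2.polylines(z,[np.int32(p)],True,(0,0,255),1);out.append(z)
    print([(r["at"],round(r["score"],2)) for r in bot.landmark_of(c,"jam")],proj(c,chute(5,0,5)),blob(im,c,proj(c,chute(5,0,10))[0]))
cv2.imwrite("pics/i.png",np.hstack(out))
T=pose(0,18.35)
for h in(120,0):go(chute(18,0,5)+[0,0,h+0],T)
```

```text
[([222.1, 149.3], 0.7), ([146.4, 158.0], 0.25)] [[221.54738507 149.91153388]] (835.8, 713.8, 70.9, 3091, 1534)
[([174.1, 191.5], 0.87), ([389.4, 224.2], 0.32), ([259.5, 214.3], 0.3)] [[177.98278533 191.60786315]] (593.7, -35.8, 89.3, 2049, 1463)
row [ 0.  14.5  0.1] [ 4.27  0.07 18.06] rows>=3.0
row [ 0.  14.5  0.1] [15.88  0.09 15.04] rows>=3.5
```

View pics/i.png

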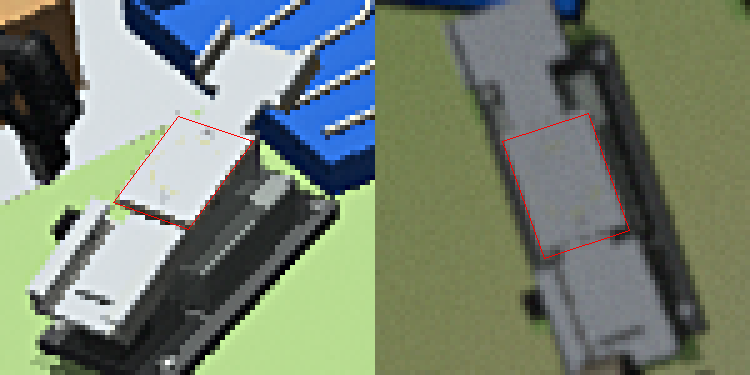

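Run:
```python
from h import *
T=pose(0,18.35);q=chute(29,0,5);print(q)
for z in(200,82):go([q[0],q[1],z],T)
```

```text
[615.35974956 283.40958164  97.3353978 ]
row [ 0.  14.5  0.1] [ 5.94  0.07 18.72] rows>=3.1
row [ 0.  14.5  0.1] [17.36  0.1  15.76] rows>=3.8
```

Call:
apply_moves(
  motion=[
    [0,5,0,2,0.1,6,0],
    [0,10,0,4,0.1,12,0],
    [0,14.5,0,5.9,0.1,18.7,0],
    [0,14.5,0,5.9,0.1,18.7,0],
    [0,14.5,0,11.5,0.1,17.3,0],
    [0,14.5,0,17.4,0.1,15.8,0],
    [0,14.5,0,17.4,0.1,15.8,0],
    [0,14.5,0,17.4,0.1,15.8,0.6],
    [0,14.5,0,17.4,0.1,15.8,0.6],
    [0,14.5,0,17.4,0.1,15.8,0.6],
  ],
)

```text
clock: 9.2
tool_pos: [616.8, 284.0, 85.0]
orientation: [-0.252, 1.551, 0.25]
wrist_force: [0.6, -0.2, 4.6]
opening: 56.6
```

Call:
apply_moves(
  motion=[
    [0,0,0,0,0,0,1],
    [0,0,0,-3,0,0,1],
    [0,0,0,-8,0,0,1],
    [0,0,0,-13,0,0,1],
    [0,0,0,-16,0,0,1],
    [0,0,0,-16,0,0,1],
  ],
)

```text
clock: 9.95
tool_pos: [616.2, 284.2, 246.9]
orientation: [-0.252, 1.548, 0.25]
wrist_force: [0.3, -0.4, -0.9]
opening: 56.6
```

```bash
cat >> h.py <<'E'
RK=[542.4,7.0,.0201]
def slot(k,e=0,up=0):
    "blank centre when e mm short of home along the slot (20 deg lean)"
    x=(k-2.5)*28+6.5+ (e)*np.sin(np.radians(20));c,s=np.cos(RK[2]),np.sin(RK[2])
    return np.array([RK[0]+x*c-up*0,RK[1]+x*s,47+e*np.cos(np.radians(20))])
def place(k,e,beta,off,dep,lean=20):
    """TCP pose for blank held at off mm above its centre, dep mm from blank mid-plane on to TCP along tool x, tool beta off blank normal"""
    l=np.radians(lean);yd=np.degrees(RK[2]);T=pose(90-lean-beta,yd)
    u=np.array([np.sin(l)*np.cos(RK[2]),np.sin(l)*np.sin(RK[2]),np.cos(l)])
    return slot(k,e)+off*u+dep*T.apply([1,0,0]),T
E
python3 - <<'E'
from h import *
for k in(0,5):print(k,slot(k))
P,C,o=state();print(P,o["opening"],C.as_matrix().round(2))
for e in(120,60):
    p,T=place(5,e,15,24,15);print(p);go(p,T)
E
```

```text
0 [478.91282689   5.72373594  47.        ]
5 [618.88454714   8.53754646  47.        ]
[616.15166907 284.19569372 246.93579016] 56.631496968655476 [[ 0.01 -0.31  0.95]
 [ 0.    0.95  0.31]
 [-1.   -0.    0.01]]
[680.41029784   9.77438062 173.71209085]
row [ 15.9 -54.1  -8.2] [  7.37 -28.05  -2.6 ] rows>=5.3
[659.89323449   9.3619321  117.3305336 ]
row [ 15.9 -54.1  -8.2] [ 12.99 -27.43  -4.6 ] rows>=5.3
```

Run:
```python
from h import *
out=[]
def rk(x,y,z):
    c,s=np.cos(RK[2]),np.sin(RK[2]);return [RK[0]+x*c-y*s,RK[1]+x*s+y*c,z]
t=np.radians(20)
for c,(x,y,w,h,f) in(("side",(230,180,72,66,7)),("top",(246,176,32,66,7))):
    im=cv2.imread(f"pics/{c}0.png");z=cv2.resize(im[y:y+h,x:x+w],(0,0),fx=f,fy=f,interpolation=0)
    z=np.uint8(np.clip(z*1.6,0,255))
    for sh,col in((-7.9,(0,0,255)),(0,(0,255,255))):
        for k in range(7):
            x0=(k-3)*28+sh;a=46*np.sin(t);b=46*np.cos(t);d=4.5/np.cos(t)
            for Y in ((-20,) if c=="side" else (-20,20)):
                p=(proj(c,[rk(x0-d,Y,8),rk(x0+d,Y,8),rk(x0+a+4.5*np.cos(t),Y,8+b-4.5*np.sin(t)),rk(x0+a-4.5*np.cos(t),Y,8+b+4.5*np.sin(t))])-[x,y]+.5)*f
                cv2.polylines(z,[np.int32(p)],True,col,1)
    p=(proj(c,[rk(*q,8) for q in((-92,-33),(92,-33),(92,33),(-92,33))])-[x,y]+.5)*f
    cv2.polylines(z,[np.int32(p)],True,(255,255,255),1)
    out.append(z)
cv2.imwrite("pics/j.png",np.hstack(out))
```

```text
(no output)
```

View pics/j.png

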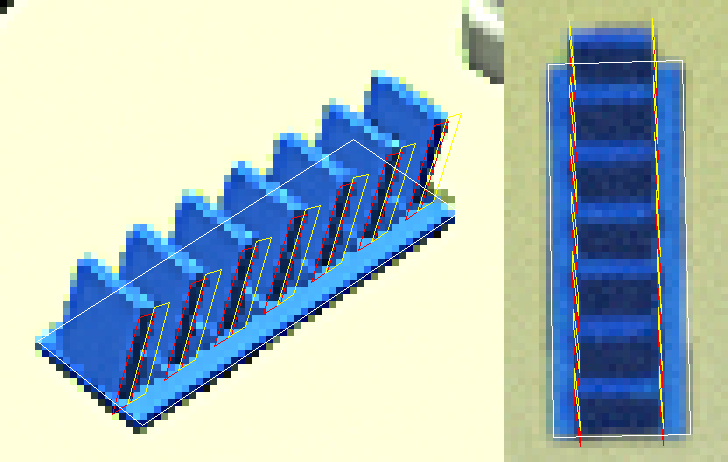

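```bash
sed -i 's/28+6.5+/28+8.0+/' h.py
python3 - <<'E'
from h import *
for e in(120,):
    p,T=place(5,e,15,25.5,12.5);print(p);go(p,T)
E
```

```text
[680.37545498   9.77368019 176.55557087]
row [ 15.9 -54.1  -8.2] [  7.08 -28.05  -2.6 ] rows>=5.3
```

Call:
apply_moves(
  motion=[
    [2.7,-9,-1.4,0,-4,-0.5,1],
    [5.3,-18,-2.7,0,-9,-1,1],
    [8,-27,-4.1,0,-14,-1.3,1],
    [10.6,-36,-5.5,2,-19,-1.7,1],
    [13.2,-45,-6.8,4,-24,-2.2,1],
    [15.9,-54.1,-8.2,6,-28,-2.6,1],
    [15.9,-54.1,-8.2,7,-28,-2.6,1],
    [15.9,-54.1,-8.2,7,-28,-2.6,1],
  ],
)

```text
clock: 10.95
tool_pos: [677.6, 8.8, 170.1]
orientation: [-0.007, 0.621, 0.017]
wrist_force: [-0.5, 0.3, 0.2]
opening: 56.5
```

```bash
cat > chk.py <<'E'
from h import *
import sys
def check(k,e,beta,off,dep,show=None):
    p,T=place(k,e,beta,off,dep);P,C,o=state();print("err mm(tool)",C.inv().apply(P-p).round(1),"rot",np.degrees((C.inv()*T).as_rotvec()).round(1),"open",o["opening"].round(1),"F",o["wrist_force"].round(1))
    if show:
        out=[]
        ctr=slot(k,e);l=np.radians(20);u=np.array([np.sin(l),0,np.cos(l)]);n=np.array([np.cos(l),0,-np.sin(l)]);y=np.array([0,1,0.])
        for c in("side","top"):
            im=bot.read_camera(c);q=proj(c,ctr)[0].astype(int)-[38,38]
            z=cv2.resize(im[q[1]:q[1]+75,q[0]:q[0]+75],(0,0),fx=5,fy=5,interpolation=0)
            for s in(-5,5):
                pp=(proj(c,[ctr+40*a*u+29*b*y+s*n for a,b in((-1,-1),(1,-1),(1,1),(-1,1))])-q+.5)*5
                cv2.polylines(z,[np.int32(pp)],True,(0,0,255) if s<0 else (255,0,255),1)
            out.append(z)
        cv2.imwrite(f"pics/{show}.png",np.hstack(out))
E
python3 - <<'E'
from chk import *
check(5,120,15,25.5,12.5,"k")
for e in(60,40,4):go(*place(5,e,15,25.5,12.5))
E
```

```text
Traceback (most recent call last):
  File "chk.py", line 4, in check
    p,T=place(k,e,beta,off,dep);P,C,o=state();print("err mm(tool)",C.inv().apply(P-p).round(1),"rot",np.degrees((C.inv()*T).as_rotvec()).round(1),"open",o["opening"].round(1),"F",o["wrist_force"].round(1))
                                                                                                                                                         ^^^^^^^^^^^^^^^^^^
AttributeError: 'float' object has no attribute 'round'
```

```bash
sed -i 's/o\["opening"\].round(1)/round(o["opening"],1)/' chk.py
python3 - <<'E'
from chk import *
check(5,120,15,25.5,12.5,"k")
for e in(60,40,4):go(*place(5,e,15,25.5,12.5))
E
```

```text
err mm(tool) [ 1.5 -1.  -6.9] rot [-0.  -0.6  0.2] open 56.5 F [-0.5  0.3  0.2]
row [ 0.1 -0.4  0.1] [ 1.5  -0.01 -5.42] rows>=0.9
row [ 0.1 -0.4  0.1] [ 2.04 -0.01 -7.34] rows>=1.2
row [ 0.1 -0.4  0.1] [  2.99  -0.   -10.81] rows>=1.8
```

View pics/k.png

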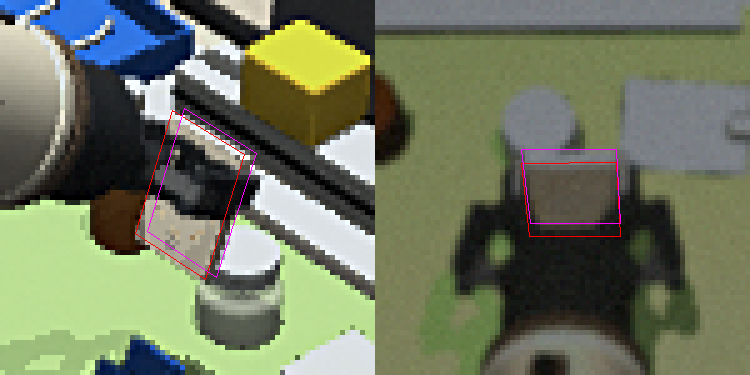

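Call:
apply_moves(
  motion=[
    [0,-0.4,0,0.8,0,-3,1],
    [0,-0.4,0,1.5,0,-5.4,1],
    [0,-0.4,0,1.9,0,-6.8,1],
    [0,-0.4,0,2.3,0,-8.2,1],
    [0,-0.4,0,2.6,0,-9.4,1],
    [0,-0.4,0,2.9,0,-10.5,1],
    [0,-0.4,0,2.9,0,-10.5,1],
  ],
)

```text
clock: 11.92
tool_pos: [643.2, 12.6, 100.4]
orientation: [-0.007, 0.661, 0.012]
wrist_force: [3.6, 1.7, 6.8]
opening: 56.4
```

Run:
```python
from chk import *
check(5,3,15,25.5,12.5,"l")
```

```text
err mm(tool) [-18.5   3.5  28.5] rot [-0.1 -2.9  0.4] open 56.4 F [3.6 1.7 6.8]
```

View pics/l.png

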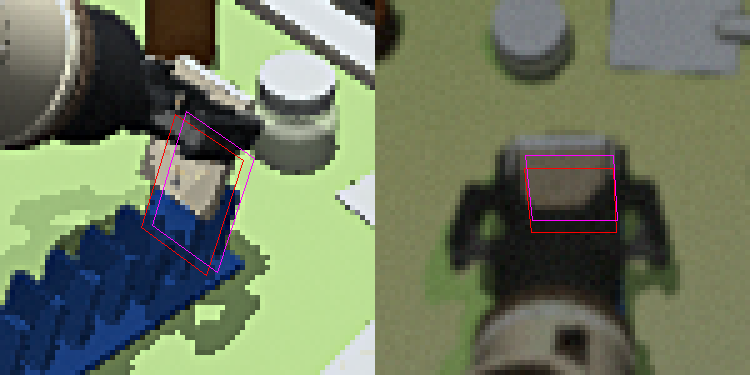

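Run:
```python
from chk import *
P,C,o=state()
for k in("joint_positions","joint_torque","tool_pos","orientation","torque","wrist_force"):print(k,o[k].round(3))
```

```text
joint_positions [-0.174  0.018  2.152  1.127  0.161 -2.81 ]
joint_torque [ -1.034 -45.425 -42.549   0.408  -1.575  -0.053]
tool_pos [643.239  12.611 100.404]
orientation [-0.007  0.661  0.012]
torque [ 0.23  -0.816  0.177]
wrist_force [2.763 1.448 6.45 ]
```

Call:
apply_moves(
  motion=[
    [0,0,0,0,0,0,1],
    [0,0,0,0,0,0,1],
  ],
)

```text
clock: 12.28
tool_pos: [643.2, 12.6, 100.4]
orientation: [-0.007, 0.661, 0.012]
wrist_force: [2.5, 1.8, 6.1]
opening: 56.3
```

Run:
```python
from chk import *
P,C,o=state();x=C.apply([1,0,0]);print("pitch",np.degrees(np.arcsin(-x[2])),"jaw",C.apply([0,1,0]).round(3))
p=-np.arcsin(x[2])-np.radians(15);u=np.array([np.sin(p),0,np.cos(p)]);ctr=P-12.5*x-25.5*u
d=ctr-slot(5);l=np.radians(20);print("lean",np.degrees(p),"ctr",ctr,"along",d@[np.sin(l),0,np.cos(l)],"perp",d@[np.cos(l),0,-np.sin(l)],"dy",d[1])
b=ctr-40*u;d=b-slot(5);print("bottom",b,"along",d@[np.sin(l),0,np.cos(l)],"perp",d@[np.cos(l),0,-np.sin(l)])
```

```text
pitch 37.851291169834 jaw [-0.013  1.    -0.002]
lean 22.851291169834003 ctr [623.46672898  12.51007544  84.57368681] along 36.36198813926097 perp -9.954369494294438 dy 3.942381009550056
bottom [607.93310167  12.51007544  47.71305168] along -3.588492133964548 perp -11.944124740202987
```

Run:
```python
from chk import *
P,C,o=state();go(P+[0,0,40],C);go(P+[0,0,130],C)
T=pose(-15,0);go(P+[-60,-40,140],T)
```

```text
row [0. 0. 0.] [-2.45 -0.01  3.16] rows>=0.6
row [0. 0. 0.] [-7.98 -0.03 10.26] rows>=2.1
row [ 0.8 67.1 -0.1] [-13.36  -3.96   7.33] rows>=6.3
```

Call:
apply_moves(
  motion=[
    [0,0,0,-2.5,0,3.2,1],
    [0,0,0,-6,0,7.5,1],
    [0,0,0,-9,0,11,1],
    [0,10,0,-10,-0.5,10.5,1],
    [0,20,0,-11,-1,10,1],
    [0,30,0,-12,-1.5,9,1],
    [0,40,0,-13,-2,8,1],
    [0,50,0,-13.3,-3,7.5,1],
    [0,60,0,-13.3,-4,7.3,1],
    [0,67,0,-13.3,-4,7.3,1],
  ],
)

```text
clock: 13.52
tool_pos: [583.2, -28.9, 238.1]
orientation: [-0.012, 1.838, 0.005]
wrist_force: [0.8, -0.5, -0.5]
opening: 56.5
```

Run:
```python
from chk import *
P,C,o=state();print(o["joint_positions"].round(2),P,o["opening"])
T=pose(-15,0);go([452,-110,120],T);go([452,-110,2],T)
for c in("side","top"):
    im=bot.read_camera(c)
    for q in ([616,-148,10],[602,-293,10],[507,-427,10]):print(c,blob(im,c,proj(c,q)[0]))
```

```text
[-0.16  0.35  1.2  -0.05  1.85 -1.74] [583.1944698  -28.88371618 238.1052462 ] 56.4621929245051
row [ 0.6 -0.3  0.3] [14.9  -7.93 -9.62] rows>=3.1
row [ 0.6 -0.3  0.3] [26.28 -7.9  -6.51] rows>=4.5
side (615.2, -149.0, 9.7, 86, 60)
side (600.9, -293.6, -19.7, 83, 63)
side (506.6, -427.0, 17.4, 85, 58)
top (617.4, -148.4, 9.6, 83, 61)
top (602.8, -293.4, -19.4, 84, 62)
top (508.5, -427.0, 16.8, 84, 61)
```

Call:
apply_moves(
  motion=[
    [0,0,0,6,-2,-4,1],
    [0,0,0,11,-5,-8,1],
    [0,0,0,14.9,-7.9,-9.6,1],
    [0,0,0,20.5,-7.9,-8.1,1],
    [0,0,0,24.5,-7.9,-7,1],
    [0,0,0,26.3,-7.9,-6.5,1],
    [0,0,0,26.3,-7.9,-6.5,1],
  ],
)

```text
clock: 14.5
tool_pos: [452.4, -108.7, 0.7]
orientation: [-0.013, 1.832, 0.007]
wrist_force: [0.1, 0.8, -0.1]
opening: 56.5
```

Call:
apply_moves(
  motion=[
    [0,0,0,0,0,0,0],
    [0,0,0,0,0,0,0],
    [0,0,0,0,0,0,0],
    [0,0,0,-4,0,0,0],
    [0,0,0,-9,0,2,0],
    [0,0,0,-12,0,4,0],
    [0,0,0,-12,0,4,0],
  ],
)

```text
clock: 15.38
tool_pos: [524.6, -107.9, 108.3]
orientation: [-0.014, 1.829, 0.007]
wrist_force: [-0.6, -0.4, -1.1]
opening: 85.4
```

Run:
```python
from chk import *
P,C,o=state();print(o["joint_positions"].round(2),P,o["opening"])
for c in("side","top"):
    im=bot.read_camera(c);cv2.imwrite(f"pics/{c}3.png",im)
    for q in ([430,-110,10],[430,-130,10],):print(c,blob(im,c,proj(c,q)[0]))
```

```text
[-0.3   0.31  1.52 -0.08  1.56 -1.87] [ 524.62752212 -107.89418472  108.26775543] 85.43495868453905
side (433.2, -111.2, -0.2, 84, 63)
side (433.2, -111.2, -0.2, 84, 63)
top (593.7, -35.8, 89.3, 2049, 1463)
top (593.7, -35.8, 89.3, 2049, 1463)
```

```bash
cat >> h.py <<'E'
def pick(x,y,yaw,zs=(80,3),beta=35,o=20):
    T=pose(-beta,yaw);h=np.array([np.cos(np.radians(yaw)),np.sin(np.radians(yaw)),0])
    for z in zs:
        p=np.array([x,y,0])+o*h+[0,0,z]-((z-3)*np.tan(np.radians(-beta))*h if z>3 else 0);print(p.round(1));go(p,T)
E
python3 - <<'E'
from h import *
pick(434,-110.5,0)
E
```

```text
[ 507.9 -110.5   80. ]
row [ 0.6 20.   0.4] [ 2.89 -0.27 -0.71] rows>=1.9
[ 454.  -110.5    3. ]
row [ 0.6 20.   0.4] [11.72 -0.19 -3.91] rows>=2.0
```

Call:
apply_moves(
  motion=[
    [0.3,10,0.2,1.5,-0.2,-0.4,0],
    [0.6,20,0.4,2.9,-0.2,-0.7,0],
    [0.6,20,0.4,2.9,-0.2,-0.7,0],
    [0.6,20,0.4,8,-0.2,-2.6,0],
    [0.6,20,0.4,11.7,-0.2,-3.9,0],
    [0.6,20,0.4,11.7,-0.2,-3.9,0],
    [0.6,20,0.4,11.7,-0.2,-3.9,1],
    [0.6,20,0.4,11.7,-0.2,-3.9,1],
    [0.6,20,0.4,11.7,-0.2,-3.9,1],
    [0.6,20,0.4,11.7,-0.2,-3.9,1],
  ],
)

```text
clock: 16.73
tool_pos: [456.4, -111.0, 5.8]
orientation: [-0.001, 2.178, -0.0]
wrist_force: [3.7, 0.6, 17.7]
opening: 54.7
```

Run:
```python
from h import *
P,C,o=state();x=C.apply([1,0,0]);print(P,np.degrees(np.arcsin(-x[2])),o["joint_positions"].round(2),o["opening"],o["wrist_force"])
for a in((-200,),):
    go([500,-60,220],pose(0,0))
```

```text
[ 456.44741661 -111.00872181    5.75557902] 55.22610699210849 [-0.29  0.53  1.54 -0.16  1.65 -1.82] 54.74267702017536 [ 3.7229684   0.60675677 17.67508143]
row [  0.  -34.8   0. ] [-20.09   5.09  -8.64] rows>=3.6
```

Run:
```python
from h import *
P,C,o=state()
go(P+[0,0,100],C)
p,T=place(5,120,35,22,-1,lean=22);print(p);go(p,T)
```

```text
row [0. 0. 0.] [-8.21 -0.01 -5.7 ] rows>=1.6
[669.11352214   9.54728485 180.99982986]
row [ -1.2 -67.8   0. ] [-26.53  12.04   7.47] rows>=6.3
```

Call:
apply_moves(
  motion=[
    [0,0,0,-2,0,-1.4,1],
    [0,0,0,-7,0,-5,1],
    [0,-4,0,-13,0.5,-9,1],
    [-0.2,-14,0,-18,2,-8,1],
    [-0.4,-24,0,-22,4,-5,1],
    [-0.6,-34,0,-25,6,-1,1],
    [-0.8,-44,0,-26.5,8,2,1],
    [-1,-54,0,-26.5,10,5,1],
    [-1.2,-64,0,-26.5,12,7.5,1],
    [-1.2,-67.8,0,-26.5,12,7.5,1],
  ],
)

```text
clock: 17.98
tool_pos: [667.8, 10.7, 177.6]
orientation: [-0.01, 0.995, 0.02]
wrist_force: [-0.3, 0.3, -0.4]
opening: 54.6
```

```bash
sed -i 's/def check(k,e,beta,off,dep,show=None):/def check(k,e,beta,off,dep,show=None,lean=20):/; s/p,T=place(k,e,beta,off,dep);/p,T=place(k,e,beta,off,dep,lean);/; s/l=np.radians(20);u/l=np.radians(lean);u/' chk.py
python3 - <<'E'
from chk import *
print(state()[2]["joint_positions"].round(2))
check(5,120,35,22,-1,"m",22)
for e in(60,40,3):go(*place(5,e,35,22,-1,22))
E
```

```text
[-0.14  0.04  1.78  0.13  0.76 -1.8 ]
err mm(tool) [ 2.1  1.1 -2.9] rot [ 0.   0.  -0.1] open 54.6 F [-0.3  0.3 -0.4]
row [ 0.  -0.1 -0.1] [ 3.48 -0.03 -4.5 ] rows>=0.9
row [ 0.  -0.1 -0.1] [ 4.69 -0.03 -6.09] rows>=1.2
row [ 0.  -0.1 -0.1] [ 6.92 -0.04 -9.05] rows>=1.8
```

View pics/m.png

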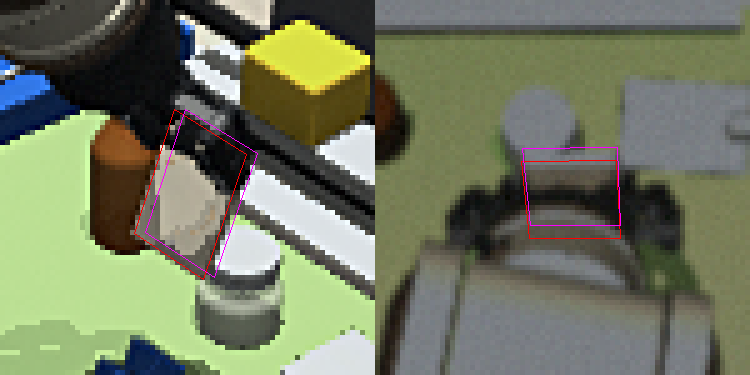

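Call:
apply_moves(
  motion=[
    [0,0,0,2,0,-2.5,1],
    [0,0,0,3.5,0,-4.5,1],
    [0,0,0,4.5,0,-5.9,1],
    [0,0,0,5.3,0,-7,1],
    [0,0,0,6,0,-7.9,1],
    [0,0,0,6.7,0,-8.8,1],
    [0,0,0,6.7,0,-8.8,1],
    [0,0,0,6.7,0,-8.8,1],
  ],
)

```text
clock: 19.08
tool_pos: [630.9, 8.5, 74.3]
orientation: [-0.009, 0.998, 0.019]
wrist_force: [0.0, -1.0, 0.0]
opening: 54.7
```

```bash
cat >> chk.py <<'E'
def where(k,beta,off,dep):
    P,C,o=state();x=C.apply([1,0,0]);p=-np.arcsin(x[2])-np.radians(beta);u=np.array([np.sin(p),0,np.cos(p)]);ctr=P-dep*x-off*u
    d=ctr-slot(k);l=np.radians(20);b=ctr-40*u;db=b-slot(k);n=[np.cos(l),0,-np.sin(l)]
    print("lean %.1f along %.1f perp %.1f dy %.1f bottom z %.1f perp %.1f"%(np.degrees(p),d@[np.sin(l),0,np.cos(l)],d@n,d[1],b[2],db@n),"q",o["joint_positions"].round(2),"F",o["wrist_force"].round(1),"open",round(o["opening"],1))
E
python3 - <<'E'
from chk import *
where(5,35,22,-1)
E
```

```text
lean 22.2 along 6.7 perp 0.5 dy -0.0 bottom z 16.1 perp -1.0 q [-0.16  0.08  1.97  0.19  0.54 -1.89] F [ 0. -1.  0.] open 54.7
```

Call:
apply_moves(
  motion=[
    [0,0,0,0.35,0,-0.45,1],
    [0,0,0,0.35,0,-0.45,0],
    [0,0,0,0.35,0,-0.45,0],
    [0,0,0,0.35,0,-0.45,0],
    [0,0,0,-3,0,-0.5,0],
    [0,0,0,-8,0,0,0],
    [0,0,0,-14,0,3,0],
    [0,0,0,-17,0,8,0],
    [0,0,0,-17,0,8,0],
  ],
)

```text
clock: 20.2
tool_pos: [608.0, 7.7, 265.9]
orientation: [-0.01, 0.99, 0.018]
wrist_force: [-0.8, 0.2, -0.9]
opening: 85.3
```

Run:
```python
from h import *
P,C,o=state();print(P,o["opening"])
for c in("side","top"):
    im=bot.read_camera(c);cv2.imwrite(f"pics/{c}4.png",im)
    for q in ([616,-148,10],[602,-293,10],[507,-427,10]):print(c,blob(im,c,proj(c,q)[0]))
    for n in("jam","dish"):print(n,[(r["at"],round(r["score"],2)) for r in bot.landmark_of(c,n)])
    print(proj(c,slot(5)))
pick(616,-148.5,10,(80,6))
```

```text
[607.9566929    7.68346578 265.8939911 ] 85.32825153005398
side (614.6, -148.8, 10.5, 85, 60)
side (600.9, -293.6, -19.7, 83, 63)
side (506.6, -427.0, 17.4, 85, 58)
jam [([285.0, 197.5], 0.54), ([224.6, 150.8], 0.39)]
dish [([317.4, 262.0], 0.53), ([283.9, 193.4], 0.47)]
[[284.55192379 197.13503338]]
top (617.1, -148.4, 9.8, 85, 61)
top (602.8, -292.8, -19.4, 82, 61)
top (508.2, -427.1, 17.4, 84, 61)
jam [([260.0, 187.7], 0.39)]
dish [([325.8, 210.8], 0.46)]
[[260.94908782 185.98557268]]
[ 688.8 -135.7   80. ]
row [-9.4 67.6 -0.3] [ 19.38 -14.55  -2.85] rows>=6.4
[ 637.8 -144.7    6. ]
row [-9.4 67.6 -0.3] [ 22.84 -15.36 -11.16] rows>=6.4
```

```bash
sed -i 's/(z-3)\*/(z-8)*/; s/if z>3/if z>8/' h.py
python3 - <<'E'
from h import *
pick(616,-148.5,10,(70,5),28)
print(atz("top",(325.8,210.8),10),atz("side",(317.4,262),10))
E
```

```text
[ 668.2 -139.3   70. ]
row [-9.3 60.6  0.3] [ 19.11 -14.87  -5.14] rows>=5.7
[ 635.7 -145.     5. ]
row [-9.3 60.6  0.3] [ 22.82 -15.39 -11.39] rows>=5.7
[ 541.4 -209.8   10. ] [ 532.9 -213.7   10. ]
```

Call:
apply_moves(
  motion=[
    [-1.5,10,0,0,-4,0,0],
    [-3,20,0,2,-8,-1,0],
    [-4.5,30,0,6,-12,-2,0],
    [-6,40,0,12,-14.9,-3,0],
    [-7.5,50,0,16,-14.9,-4,0],
    [-9.3,60.6,0.3,19.1,-14.9,-5.1,0],
    [-9.3,60.6,0.3,19.1,-14.9,-5.1,0],
    [-9.3,60.6,0.3,19.1,-14.9,-5.1,0],
  ],
)

```text
clock: 21.5
tool_pos: [669.1, -139.3, 68.8]
orientation: [-0.18, 2.055, 0.109]
wrist_force: [-0.1, 0.7, 0.6]
opening: 85.5
```

Run:
```python
from h import *
print(state()[2]["joint_positions"].round(2));pick(616,-148.5,10,(70,5),28)
im=bot.read_camera("side");print(blob(im,"side",proj("side",[605,-150,10])[0]))
```

```text
[-0.23  0.79  0.93 -0.2   1.87 -1.99]
[ 668.2 -139.3   70. ]
row [ 0.1 -0.1 -0. ] [-0.06  0.01 -0.14] rows>=0.0
[ 635.7 -145.     5. ]
row [ 0.1 -0.1 -0. ] [7.22 0.01 0.02] rows>=1.2
(614.6, -148.8, 10.5, 85, 60)
```

Call:
apply_moves(
  motion=[
    [0,0,0,3.5,0,0,0],
    [0,0,0,6,0,0,0],
    [0,0,0,7.2,0,0,0],
    [0,0,0,7.2,0,0,0],
    [0,0,0,7.2,0,0,1],
    [0,0,0,7.2,0,0,1],
    [0,0,0,7.2,0,0,1],
    [0,0,0,7.2,0,0,1],
  ],
)

```text
clock: 22.55
tool_pos: [638.2, -146.4, 13.1]
orientation: [-0.182, 2.046, 0.104]
wrist_force: [3.8, 2.1, 42.5]
opening: 12.6
```

```bash
cat >> h.py <<'E'
def after(x,y,yaw,k,lean=22,e=120):
    "after gripping: print beta, off, dep and the move to the rack"
    P,C,o=state();d=C.apply([1,0,0]);b=np.degrees(np.arccos(-d[2]));t=(5-P[2])/d[2];c=P+d*t
    h=np.array([np.cos(np.radians(yaw)),np.sin(np.radians(yaw))]);off=(c[:2]-[x,y])@h
    print("beta %.1f off %.1f dep %.1f open %.1f F"%(b,off,-t,o["opening"]),o["wrist_force"].round(1))
    p,T=place(k,e,b,off,-t,lean);print(P.round(1),p.round(1))
    go(P+[0,0,160],C);go(p,T)
E
python3 - <<'E'
from h import *
after(616,-148.5,10,4)
E
```

```text
beta 27.6 off 18.0 dep -9.1 open 12.6 F [ 3.8  2.1 42.5]
[ 638.2 -146.4   13.1] [634.2   8.8 183.4]
row [0. 0. 0.] [-14.18  -0.07  -7.42] rows>=2.6
row [  9.4 -67.8  -0.8] [-16.22  15.28  -5.88] rows>=6.4
```

Call:
apply_moves(
  motion=[
    [0,0,0,-3,0,0,1],
    [0,0,0,-5,0,0,0],
    [0,0,0,-5,0,0,0],
    [0,0,0,-5,0,0,0],
  ],
)

```text
clock: 23.05
tool_pos: [658.7, -141.4, 51.4]
orientation: [-0.18, 2.053, 0.108]
wrist_force: [-0.5, 0.7, 0.6]
opening: 54.7
```

Run:
```python
from h import *
pick(616,-148.5,10,(5,1),28)
for c,q in(("side",[605,-150,10]),("top",[580,-155,10])):
  im=bot.read_camera(c);print(blob(im,c,proj(c,q)[0]))
```

```text
[ 635.7 -145.     5. ]
row [0. 0. 0.] [5.19 0.05 0.12] rows>=0.8
[ 635.7 -145.     1. ]
row [0. 0. 0.] [5.54 0.05 0.31] rows>=0.9
(614.6, -147.0, 12.3, 86, 60)
(593.8, -35.8, 89.3, 2049, 1463)
```

Run:
```python
from h import *
pick(616,-147,12,(1,),28)
```

```text
[ 635.6 -142.8    1. ]
row [-1.8 -0.  -0.9] [5.51 0.26 0.35] rows>=0.9
```

Call:
apply_moves(
  motion=[
    [-1.8,0,-0.9,0,0.3,0.3,0],
    [-1.8,0,-0.9,3,0.3,0.3,0],
    [-1.8,0,-0.9,5,0.3,0.3,0],
    [-1.8,0,-0.9,5.5,0.3,0.3,0],
    [-1.8,0,-0.9,5.5,0.3,0.3,0],
    [-1.8,0,-0.9,5.5,0.3,0.3,1],
    [-1.8,0,-0.9,5.5,0.3,0.3,1],
    [-1.8,0,-0.9,5.5,0.3,0.3,1],
    [-1.8,0,-0.9,5.5,0.3,0.3,1],
  ],
)

```text
clock: 24.28
tool_pos: [636.7, -142.6, 3.6]
orientation: [-0.216, 2.047, 0.13]
wrist_force: [2.6, 1.5, 8.0]
opening: 55.7
```

Run:
```python
from h import *
after(616,-147,12,4)
```

```text
beta 27.8 off 21.9 dep 1.6 open 55.7 F [2.6 1.5 8. ]
[ 636.7 -142.6    3.6] [642.7   9.  178.9]
row [0. 0. 0.] [-1.415e+01 -1.000e-02 -7.460e+00] rows>=2.6
row [ 11.5 -67.8  -1.2] [-17.26  14.69  -4.87] rows>=6.4
```

Call:
apply_moves(
  motion=[
    [0,0,0,-2,0,-1,1],
    [0,0,0,-7,0,-3.7,1],
    [0.5,-6,0,-14,0.5,-7.4,1],
    [2,-16,-0.2,-19,2,-10,1],
    [4,-26,-0.4,-20,4,-9,1],
    [6,-36,-0.6,-20,7,-8,1],
    [8,-46,-0.8,-19,10,-7,1],
    [10,-56,-1,-18,13,-5.5,1],
    [11.5,-67.8,-1.2,-17.3,14.7,-4.9,1],
    [11.5,-67.8,-1.2,-17.3,14.7,-4.9,1],
  ],
)

```text
clock: 25.52
tool_pos: [639.4, 10.3, 176.8]
orientation: [-0.008, 0.872, 0.02]
wrist_force: [1.2, 0.6, -0.0]
opening: 55.2
```

Run:
```python
from chk import *
where(4,27.8,21.9,1.6)
for e in(120,60,3):go(*place(4,e,27.8,21.9,1.6,22))
im=bot.read_camera("side");ctr=slot(4,120)
cv2.imwrite("pics/n.png",im)
print([(r["at"],round(r["score"],2)) for r in bot.landmark_of("side","blank1")],proj("side",ctr))
```

```text
lean 22.1 along 117.0 perp -2.4 dy 2.3 bottom z 120.7 perp -3.9 q [-0.17 -0.07  1.93  0.22  0.59 -1.89] F [ 1.2  0.6 -0. ] open 55.2
row [ 0.  -0.1 -0.1] [ 0.05 -0.14  0.38] rows>=0.1
row [ 0.  -0.1 -0.1] [ 3.05 -0.14 -4.82] rows>=0.9
row [ 0.  -0.1 -0.1] [ 5.89 -0.15 -9.76] rows>=1.8
[([357.0, 266.8], 0.88), ([258.7, 309.2], 0.85), ([287.6, 165.2], 0.79), ([313.8, 311.8], 0.75), ([369.6, 375.2], 0.69), ([370.7, 318.1], 0.61)] [[288.59336845 165.44605875]]
```

Call:
apply_moves(
  motion=[
    [0,0,0,1.5,-0.1,-2.3,1],
    [0,0,0,3,-0.1,-4.8,1],
    [0,0,0,3.8,-0.1,-6.2,1],
    [0,0,0,4.6,-0.1,-7.5,1],
    [0,0,0,5.2,-0.1,-8.6,1],
    [0,0,0,5.8,-0.1,-9.6,1],
    [0,0,0,5.8,-0.1,-9.6,1],
    [0,0,0,5.8,-0.1,-9.6,1],
  ],
)

```text
clock: 26.62
tool_pos: [606.4, 7.3, 72.5]
orientation: [-0.008, 0.87, 0.019]
wrist_force: [0.4, -1.1, -0.8]
opening: 55.4
```

Run:
```python
from chk import *
where(4,27.8,21.9,1.6)
```

```text
lean 22.1 along 7.6 perp 2.3 dy -0.7 bottom z 16.3 perp 0.9 q [-0.19  0.    2.11  0.38  0.36 -2.09] F [ 0.4 -1.1 -0.8] open 55.4
```

Call:
apply_moves(
  motion=[
    [0,0,0,0.3,0,-0.5,1],
    [0,0,0,0.3,0,-0.5,0],
    [0,0,0,0.3,0,-0.5,0],
    [0,0,0,0.3,0,-0.5,0],
    [0,0,0,-3,0,-0.5,0],
    [0,0,0,-8,0,0,0],
    [0,0,0,-14,0,3,0],
    [0,0,0,-16,0,8,0],
    [0,0,0,-16,0,8,0],
  ],
)

```text
clock: 27.75
tool_pos: [566.2, 6.1, 251.4]
orientation: [-0.01, 0.864, 0.018]
wrist_force: [0.2, 0.5, -1.1]
opening: 85.2
```

Run:
```python
from h import *
P,C,o=state();print(P,o["opening"])
for c in("side","top"):
    im=bot.read_camera(c)
    for q in ([602,-293,10],[507,-427,10]):print(c,blob(im,c,proj(c,q)[0]))
    for n in("jam",):print(n,[(r["at"],round(r["score"],2)) for r in bot.landmark_of(c,n)])
    print(proj(c,slot(5)),proj(c,slot(4)))
pick(602,-293.4,-19.5,(70,0.5),28)
```

```text
[566.19142213   6.13667711 251.38497437] 85.22160855252017
side (600.9, -293.6, -19.7, 83, 63)
side (506.6, -427.0, 17.4, 85, 58)
jam [([251.3, 219.4], 0.64), ([283.0, 197.0], 0.56), ([254.6, 212.5], 0.28)]
[[284.55192379 197.13503338]] [[277.86497526 201.42266724]]
top (602.3, -292.7, -19.6, 83, 61)
top (508.5, -427.2, 16.4, 84, 61)
jam [([260.9, 185.5], 0.59)]
[[260.94908782 185.98557268]] [[261.08728339 194.19569119]]
[ 651.9 -311.1   70. ]
row [21.8 67.2 -2.3] [ 18.6  -31.95  -4.9 ] rows>=6.6
[ 6.209e+02 -3.001e+02  5.000e-01]
row [21.8 67.2 -2.3] [ 21.95 -30.79 -11.73] rows>=6.6
```

Call:
apply_moves(
  motion=[
    [3,10,0,0,-5.5,0,0],
    [6,20,-0.5,2,-11,-1,0],
    [9,30,-1,5,-16.5,-2,0],
    [12,40,-1.3,10,-22,-3,0],
    [15,49,-1.7,14,-27,-4,0],
    [18.5,58,-2,17,-32,-4.9,0],
    [21.8,67.2,-2.3,18.6,-32,-4.9,0],
    [21.8,67.2,-2.3,18.6,-32,-4.9,0],
    [21.8,67.2,-2.3,18.6,-32,-4.9,0],
  ],
)

```text
clock: 29.08
tool_pos: [651.7, -311.9, 63.5]
orientation: [0.355, 2.045, -0.207]
wrist_force: [-0.1, 0.7, -1.7]
opening: 85.4
```

Run:
```python
from h import *
im=bot.read_camera("side");print(blob(im,"side",proj("side",[590,-290,10])[0]))
print(state()[2]["joint_positions"].round(2));pick(602,-293.2,-19.5,(70,0.5),28)
```

```text
(600.4, -293.7, -19.8, 84, 64)
[-0.52  0.91  0.72 -0.09  1.99 -1.76]
[ 651.9 -310.9   70. ]
row [ 0.  -0.2 -0.1] [-0.21  0.06 -0.17] rows>=0.0
[ 6.209e+02 -2.999e+02  5.000e-01]
row [ 0.  -0.2 -0.1] [7.47 0.04 0.2 ] rows>=1.2
```

Call:
apply_moves(
  motion=[
    [0,0,0,3.5,0,0.1,0],
    [0,0,0,6,0,0.2,0],
    [0,0,0,7.5,0,0.2,0],
    [0,0,0,7.5,0,0.2,0],
    [0,0,0,7.5,0,0.2,1],
    [0,0,0,7.5,0,0.2,1],
    [0,0,0,7.5,0,0.2,1],
    [0,0,0,7.5,0,0.2,1],
  ],
)

```text
clock: 30.12
tool_pos: [622.5, -301.0, 6.7]
orientation: [0.35, 2.031, -0.211]
wrist_force: [3.3, 0.3, 12.9]
opening: 54.0
```

Run:
```python
from h import *
after(602,-293.2,-19.5,3)
```

```text
beta 27.7 off 21.1 dep -1.9 open 54.0 F [ 3.3  0.3 12.9]
[ 622.5 -301.     6.7] [612.1   8.4 180.8]
row [0. 0. 0.] [-1.416e+01  1.000e-02 -7.440e+00] rows>=2.6
row [-21.8 -67.2   2.4] [-10.13  28.82 -18.12] rows>=6.6
```

Call:
apply_moves(
  motion=[
    [0,0,0,-1.5,0,-0.8,1],
    [0,0,0,-4,0,-2,1],
    [0,0,0,-8,0,-4.2,1],
    [0,0,0,-14,0,-7.4,1],
    [0,0,0,-14,0,-7.4,1],
  ],
)

```text
clock: 30.75
tool_pos: [622.6, -301.4, 169.5]
orientation: [0.348, 2.026, -0.213]
wrist_force: [-0.7, -0.4, -1.3]
opening: 53.2
```

Run:
```python
from crop import *
P,C,o=state();print(P,o["opening"])
b=27.7;x=C.apply([1,0,0]);off,dep=21.1,-1.9
h=np.array([np.cos(np.radians(-19.5)),np.sin(np.radians(-19.5)),0]);c=P-dep*x-off*h
out=[]
for cam in("side","top"):
    im=bot.read_camera(cam);q=proj(cam,c)[0].astype(int)-[38,38];z=cv2.resize(im[q[1]:q[1]+75,q[0]:q[0]+75],(0,0),fx=5,fy=5,interpolation=0)
    w=np.array([-h[1],h[0],0])
    for s in(-5,5):
        pp=(proj(cam,[c+40*a*h+29*e*w+[0,0,s] for a,e in((-1,-1),(1,-1),(1,1),(-1,1))])-q+.5)*5;cv2.polylines(z,[np.int32(pp)],True,(0,0,255),1)
    out.append(z)
cv2.imwrite("pics/o.png",np.hstack(out))
go(*place(3,120,27.7,off,dep,22))
```

```text
[ 622.59757642 -301.35178388  169.48132653] 53.24049719490744
row [-21.8 -67.3   2.4] [  3.83  28.83 -10.71] rows>=6.6
```

View pics/o.png

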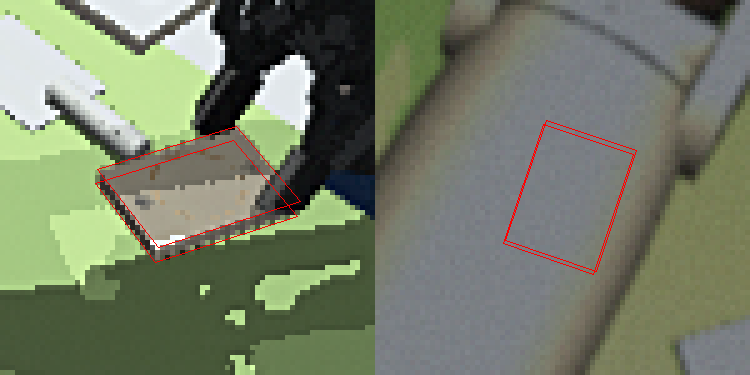

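Call:
apply_moves(
  motion=[
    [-3,-10,0,0,4,-2,1],
    [-6,-20,0.5,0,9,-4,1],
    [-9,-30,1,1,14,-6,1],
    [-12,-39,1.3,2,19,-8,1],
    [-15,-48,1.7,3,24,-10,1],
    [-18.5,-57,2,3.8,28.8,-10.7,1],
    [-21.8,-67.3,2.4,3.8,28.8,-10.7,1],
    [-21.8,-67.3,2.4,3.8,28.8,-10.7,1],
  ],
)

```text
clock: 31.85
tool_pos: [609.1, 9.2, 176.7]
orientation: [-0.007, 0.872, 0.02]
wrist_force: [0.4, -0.3, 0.5]
opening: 53.0
```

Run:
```python
from chk import *
where(3,27.7,21.1,-1.9)
for e in(120,60,3):go(*place(3,e,27.7,21.1,-1.9,22))
for c in("side","top"):
    im=bot.read_camera(c);cv2.imwrite(f"pics/{c}5.png",im)
    print([(r["at"],round(r["score"],2)) for r in bot.landmark_of(c,"blank1")],proj(c,slot(3,120)))
```

```text
lean 22.3 along 115.1 perp -1.5 dy 1.7 bottom z 118.7 perp -3.1 q [-0.18 -0.13  1.99  0.23  0.61 -1.92] F [ 0.4 -0.3  0.5] open 53.0
row [-0.1 -0.3 -0.1] [-0.13 -0.08  0.49] rows>=0.1
row [-0.1 -0.3 -0.1] [ 2.87 -0.09 -4.71] rows>=0.9
row [-0.1 -0.3 -0.1] [ 5.72 -0.1  -9.65] rows>=1.8
[([258.7, 311.7], 0.93), ([369.3, 373.0], 0.88), ([280.2, 201.4], 0.83), ([373.9, 315.2], 0.79), ([314.8, 313.5], 0.78), ([278.5, 168.2], 0.71), ([270.6, 206.3], 0.36)] [[281.58816078 169.61605234]]
[([332.8, 277.8], 0.96), ([415.5, 257.1], 0.88), ([389.0, 221.8], 0.69), ([358.2, 246.0], 0.63), ([258.5, 183.9], 0.57)] [[259.26620218 182.86052129]]
```

Call:
apply_moves(
  motion=[
    [0,0,0,1.5,-0.1,-2.3,1],
    [0,0,0,2.9,-0.1,-4.7,1],
    [0,0,0,3.6,-0.1,-6,1],
    [0,0,0,4.3,-0.1,-7.1,1],
    [0,0,0,4.9,-0.1,-8.2,1],
    [0,0,0,5.6,-0.1,-9.4,1],
    [0,0,0,5.6,-0.1,-9.4,1],
    [0,0,0,5.6,-0.1,-9.4,1],
  ],
)

```text
clock: 33.05
tool_pos: [576.8, 6.6, 77.0]
orientation: [-0.007, 0.868, 0.019]
wrist_force: [0.3, 0.6, -0.0]
opening: 53.6
```

Run:
```python
from chk import *
where(3,27.7,21.1,-1.9)
```

```text
lean 22.0 along 10.4 perp 2.3 dy -0.8 bottom z 18.9 perp 0.9 q [-0.2  -0.07  2.17  0.4   0.38 -2.12] F [ 0.3  0.6 -0. ] open 53.6
```

Call:
apply_moves(
  motion=[
    [0,0,0,0.4,0,-0.7,1],
    [0,0,0,0.4,0,-0.7,1],
    [0,0,0,0.4,0,-0.7,0],
    [0,0,0,0.4,0,-0.7,0],
    [0,0,0,0.4,0,-0.7,0],
    [0,0,0,-3,0,-0.5,0],
    [0,0,0,-8,0,0,0],
    [0,0,0,-14,0,3,0],
    [0,0,0,-16,0,8,0],
  ],
)

```text
clock: 34.17
tool_pos: [532.9, 5.4, 254.0]
orientation: [-0.008, 0.865, 0.018]
wrist_force: [0.9, 0.4, 0.3]
opening: 85.5
```

Run:
```python
from h import *
P,C,o=state();print(P,o["opening"])
for c in("side","top"):
    im=bot.read_camera(c)
    for q in ([507,-427,10],):print(c,blob(im,c,proj(c,q)[0]))
    for n in("jam",):print(n,[(r["at"],round(r["score"],2)) for r in bot.landmark_of(c,n)])
    print([proj(c,slot(k))[0].round(1) for k in(5,4,3)])
pick(507.5,-427,17.3,(70,0.5),32)
```

```text
[532.87238295   5.39727755 253.95924171] 85.54948568575116
side (506.6, -427.0, 17.4, 85, 58)
jam [([282.7, 196.5], 0.66), ([304.3, 187.1], 0.6), ([282.4, 195.5], 0.44)]
[array([284.6, 197.1]), array([277.9, 201.4]), array([271. , 205.8])]
top (507.4, -427.4, 16.4, 85, 61)
jam [([259.9, 208.8], 0.39), ([143.6, 241.7], 0.34)]
[array([260.9, 186. ]), array([261.1, 194.2]), array([261.2, 202.5])]
[ 563.6 -409.5   70. ]
row [-17.2  71.8   1.2] [ 15.1  -41.59 -10.06] rows>=7.3
[ 5.266e+02 -4.211e+02  5.000e-01]
row [-17.2  71.8   1.2] [ 18.   -42.67 -17.39] rows>=7.9
```

Call:
apply_moves(
  motion=[
    [-2,9,0,0,-5.5,-1,0],
    [-4,18,0,0,-11,-2,0],
    [-6,27,0.3,2,-16.5,-4,0],
    [-8,36,0.5,4,-22,-5,0],
    [-11,45,0.7,7,-27,-6.5,0],
    [-13,54,1,10,-32,-8,0],
    [-15,63,1.1,12.5,-37,-9,0],
    [-17.2,71.8,1.2,15.1,-41.6,-10,0],
    [-17.2,71.8,1.2,15.1,-41.6,-10,0],
    [-17.2,71.8,1.2,15.1,-41.6,-10,0],
  ],
)

```text
clock: 35.62
tool_pos: [563.1, -409.1, 68.5]
orientation: [-0.319, 2.112, 0.181]
wrist_force: [0.4, -0.7, 0.9]
opening: 85.3
```

Run:
```python
from h import *
im=bot.read_camera("side");print(blob(im,"side",proj("side",[490,-430,10])[0]))
print(state()[2]["joint_positions"].round(2));pick(507.5,-427,17.3,(70,0.5),32)
```

```text
(506.6, -427.0, 17.4, 85, 58)
[-0.55  0.76  1.   -0.42  1.76 -2.43]
[ 563.6 -409.5   70. ]
row [-0.   0.1 -0. ] [ 0.09 -0.04  0.05] rows>=0.0
[ 5.266e+02 -4.211e+02  5.000e-01]
row [-0.   0.1 -0. ] [ 8.03 -0.04  0.44] rows>=1.3
```

Call:
apply_moves(
  motion=[
    [0,0,0,4,0,0.2,0],
    [0,0,0,6.5,0,0.4,0],
    [0,0,0,8,0,0.4,0],
    [0,0,0,8,0,0.4,0],
    [0,0,0,8,0,0.4,1],
    [0,0,0,8,0,0.4,1],
    [0,0,0,8,0,0.4,1],
    [0,0,0,8,0,0.4,1],
  ],
)

```text
clock: 36.67
tool_pos: [527.2, -421.2, 1.4]
orientation: [-0.321, 2.11, 0.177]
wrist_force: [2.3, 3.9, 11.6]
opening: 55.8
```

Run:
```python
from h import *
after(507.5,-427,17.3,2)
```

```text
beta 32.0 off 22.8 dep 4.3 open 55.8 F [ 2.3  3.9 11.6]
[ 527.2 -421.2    1.4] [588.5   7.9 177.5]
row [0. 0. 0.] [-1.357e+01 -1.000e-02 -8.480e+00] rows>=2.6
row [ 17.1 -67.5  -0.6] [-24.81  39.14   6.44] rows>=7.5
```

Call:
apply_moves(
  motion=[
    [0,0,0,-2,0,-1.2,1],
    [0,0,0,-8,0,-5,1],
    [1,-6,0,-14,3,-8.5,1],
    [3,-15,-0.1,-18,8,-8,1],
    [5,-24,-0.2,-20,13,-6,1],
    [7,-33,-0.3,-22,18,-4,1],
    [9,-42,-0.4,-24,24,-2,1],
    [12,-51,-0.4,-25,29,1,1],
    [15,-60,-0.5,-25,34,4,1],
    [17.1,-67.5,-0.6,-24.8,39.1,6.4,1],
  ],
)

```text
clock: 37.92
tool_pos: [587.6, 8.8, 178.3]
orientation: [-0.008, 0.937, 0.018]
wrist_force: [1.5, -0.1, -0.3]
opening: 55.7
```

Call:
apply_moves(
  motion=[
    [0,0,0,0,0,0,1],
    [0,0,0,0,0,0,1],
  ],
)

```text
clock: 38.17
tool_pos: [588.1, 7.3, 178.2]
orientation: [-0.01, 0.943, 0.02]
wrist_force: [-0.5, 0.2, -0.8]
opening: 55.7
```

Run:
```python
from chk import *
where(2,32,22.8,4.3)
for e in(120,60,3):go(*place(2,e,32,22.8,4.3,22))
for c in("side",):
    im=bot.read_camera(c)
    print([(r["at"],round(r["score"],2)) for r in bot.landmark_of(c,"blank1")],proj(c,slot(2,120)))
```

```text
lean 22.0 along 120.6 perp -0.6 dy 0.3 bottom z 123.5 perp -2.1 q [-0.19 -0.16  1.98  0.19  0.71 -1.88] F [-0.5  0.2 -0.8] open 55.7
row [ 0.1 -0.  -0. ] [ 0.09  0.06 -0.02] rows>=0.0
row [ 0.1 -0.  -0. ] [ 3.44  0.07 -4.99] rows>=1.0
row [ 0.1 -0.  -0. ] [ 6.64  0.07 -9.71] rows>=1.9
[([370.9, 373.5], 0.81), ([255.7, 309.9], 0.78), ([317.7, 315.5], 0.76), ([274.1, 202.9], 0.6), ([275.1, 173.6], 0.56), ([279.6, 200.7], 0.52)] [[274.42632081 173.87928453]]
```

Held blank matches the expected pixel. I'll insert it into slot 2.

Call:
apply_moves(
  motion=[
    [0,0,0,1.7,0.1,-2.5,1],
    [0,0,0,3.4,0.1,-5,1],
    [0,0,0,4.3,0.1,-6.3,1],
    [0,0,0,5.1,0.1,-7.5,1],
    [0,0,0,5.9,0.1,-8.6,1],
    [0,0,0,6.6,0.1,-9.6,1],
    [0,0,0,6.6,0.1,-9.6,1],
    [0,0,0,6.6,0.1,-9.6,1],
  ],
)

```text
clock: 39.28
tool_pos: [549.0, 7.5, 67.1]
orientation: [-0.009, 0.944, 0.019]
wrist_force: [0.6, -1.2, 0.2]
opening: 56.1
```

Run:
```python
from chk import *
where(2,32,22.8,4.3)
```

```text
lean 22.1 along 2.8 perp 0.6 dy 0.6 bottom z 12.4 perp -0.9 q [-0.21 -0.1   2.19  0.3   0.46 -2.03] F [ 0.6 -1.2  0.2] open 56.1
```

Call:
apply_moves(
  motion=[
    [0,0,0,0.1,0,-0.2,1],
    [0,0,0,0.1,0,-0.2,0],
    [0,0,0,0.1,0,-0.2,0],
    [0,0,0,0.1,0,-0.2,0],
    [0,0,0,-3,0,-0.3,0],
    [0,0,0,-8,0,0,0],
    [0,0,0,-14,0,3,0],
    [0,0,0,-16,0,8,0],
    [0,0,0,-16,12,8,0],
    [0,0,0,-16,20,8,0],
  ],
)

```text
clock: 40.52
tool_pos: [518.2, 116.4, 243.8]
orientation: [-0.007, 0.944, 0.016]
wrist_force: [0.3, -1.2, -0.5]
opening: 85.5
```

Run:
```python
from crop import *
print(state()[0])
out=[]
l=np.radians(20);u=np.array([np.sin(l),0,np.cos(l)]);n=np.array([np.cos(l),0,-np.sin(l)]);y=np.array([-.02,1,0.])
for c,(x,y0,w,h) in(("side",(225,165,85,85)),("top",(230,170,60,85))):
    im=bot.read_camera(c)
    print([(r["at"],round(r["score"],2)) for r in bot.landmark_of(c,"blank1")],[proj(c,slot(k))[0].round(1) for k in(5,4,3,2)])
    z=cv2.resize(im[y0:y0+h,x:x+w],(0,0),fx=5.5,fy=5.5,interpolation=0);z2=z.copy()
    for k in(2,3,4,5):
        pp=(proj(c,[slot(k)+40*u*a+29*b*y for a,b in((-1,-1),(1,-1),(1,1),(-1,1))])-[x,y0]+.5)*5.5;cv2.polylines(z,[np.int32(pp)],True,(0,0,255),1)
    out.append(z)
cv2.imwrite("pics/p.png",np.hstack(out))
```

```text
[518.16287347 116.37210426 243.78684383]
[([259.4, 308.4], 0.86), ([264.9, 212.2], 0.83), ([366.9, 373.4], 0.76), ([316.1, 311.6], 0.67), ([273.0, 203.9], 0.63), ([278.2, 199.1], 0.46), ([250.9, 221.2], 0.42)] [array([284.6, 197.1]), array([277.9, 201.4]), array([271. , 205.8]), array([264.1, 210.3])]
[([259.6, 213.1], 0.8), ([417.9, 254.3], 0.76), ([260.5, 192.4], 0.68), ([261.5, 200.6], 0.65), ([135.4, 248.8], 0.64), ([359.5, 245.9], 0.63), ([331.8, 278.1], 0.55)] [array([260.9, 186. ]), array([261.1, 194.2]), array([261.2, 202.5]), array([261.4, 210.8])]
```

View pics/p.png

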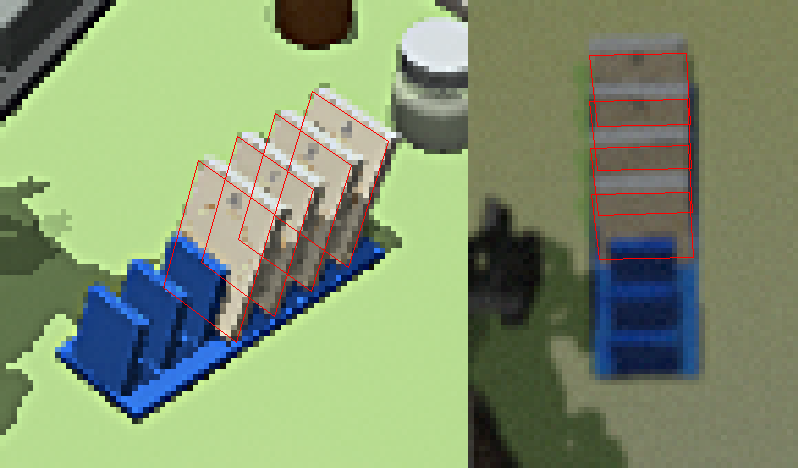

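Run:
```python
from h import *
T=pose(0,0);go([362,401,235],T);go([362,401,80],T)
im=bot.read_camera("side");print([(r["at"],round(r["score"],2)) for r in bot.landmark_of("side","feed_lever_tip")],proj("side",[403,400,92]))
im=bot.read_camera("top");print([(r["at"],round(r["score"],2)) for r in bot.landmark_of("top","feed_lever_tip")],proj("top",[403,400,92]))
```

```text
row [ 1.3 35.8 -0.4] [ -8.07  28.72 -12.54] rows>=5.2
row [ 1.3 35.8 -0.4] [  4.5   28.71 -21.6 ] rows>=5.8
[([146.1, 154.0], 0.53)] [[149.51648379 156.37634128]]
[([137.8, 248.5], 0.59), ([253.3, 156.8], 0.17)] [[137.22855983 250.29636251]]
```

Call:
apply_moves(
  motion=[
    [0.2,7,0,-2,5,-2.5,1],
    [0.5,14,-0.1,-4,10,-5,1],
    [0.8,21,-0.2,-6,16,-7.5,1],
    [1,28,-0.3,-7,22,-10,1],
    [1.3,35.8,-0.4,-8,28.7,-12.5,1],
    [1.3,35.8,-0.4,-8,28.7,-12.5,1],
    [1.3,35.8,-0.4,-8,28.7,-12.5,1],
  ],
)

```text
clock: 41.8
tool_pos: [364.6, 399.5, 234.3]
orientation: [0.004, 1.571, -0.003]
wrist_force: [0.5, -0.7, 0.1]
opening: 0.0
```

Run:
```python
from h import *
print(state()[0],bot.observe()["opening"])
T=pose(0,0);go([362,401,80],T);go([456,401,80],T)
```

```text
[364.62560204 399.51095114 234.28405775] 0.04601297397005429
row [-0.2  0.  -0. ] [15.43  0.14 -0.26] rows>=2.5
row [-0.2  0.  -0. ] [15.43  0.18  9.14] rows>=2.9
```

Call:
apply_moves(
  motion=[
    [0,0,0,5,0.1,-0.6,1],
    [0,0,0,10,0.1,-0.6,1],
    [0,0,0,15.4,0.1,-0.6,1],
    [0,0,0,15.4,0.1,-0.6,1],
    [0,0,0,15.4,0.1,2,1],
    [0,0,0,15.4,0.1,4.5,1],
    [0,0,0,15.4,0.1,7,1],
    [0,0,0,15.4,0.1,9,1],
    [0,0,0,15.4,0.1,9.2,1],
    [0,0,0,15.4,0.1,9.2,1],
  ],
)

```text
clock: 43.05
tool_pos: [456.8, 400.5, 82.4]
orientation: [0.005, 1.57, -0.002]
wrist_force: [-1.2, 0.2, 1.0]
opening: -0.2
```

Call:
apply_moves(
  motion=[
    [0,0,0,0,0,0.4,1],
    [0,0,0,0,0,0.8,1],
    [0,0,0,0,0,0.8,1],
  ],
)

```text
clock: 43.42
tool_pos: [458.7, 400.7, 81.7]
orientation: [0.002, 1.582, -0.002]
wrist_force: [-54.0, -4.9, 29.0]
opening: -0.2
```

At the stop (54 N). I'll back off, retreat clear of the bench and check the lever and the rack.

Call:
apply_moves(
  motion=[
    [0,0,0,0,0,-2,1],
    [0,0,0,0,0,-6,1],
    [0,0,0,-5,0,-9,1],
    [0,0,0,-11,0,-9,1],
    [0,0,0,-17,0,-9,1],
    [0,0,0,-17,0,-9,1],
  ],
)

```text
clock: 44.18
tool_pos: [375.3, 401.5, 256.8]
orientation: [0.008, 1.564, 0.002]
wrist_force: [0.0, -0.0, -0.8]
opening: 0.1
```

Run:
```python
from h import *
print(state()[0],bot.observe()["wrist_force"])
t={}
for c in("side","top"):
    im=bot.read_camera(c);cv2.imwrite(f"pics/{c}6.png",im);r=bot.landmark_of(c,"feed_lever_tip");print([(a["at"],round(a["score"],2)) for a in r]);t[c]=r[0]["at"] if r else None
    print([(a["at"],round(a["score"],2)) for a in bot.landmark_of(c,"blank1")])
    print("on@",proj(c,[441+38,400,92]),"off@",proj(c,[403,400,92]))
    # darkest blob near knob
    q=proj(c,[470,400,95])[0].astype(int);g=cv2.cvtColor(im,6)[q[1]-14:q[1]+14,q[0]-14:q[0]+14];m=np.argwhere(g<(45 if c=="side" else 25));print("dark",len(m),(m.mean(0)[::-1]+q-14).round(1) if len(m) else "")
if all(t.values()):print(tri(t["side"],t["top"]))
```

```text
[375.25880056 401.46798353 256.7725109 ] [ 0.03511623 -0.02565634 -0.78423679]
[([263.0, 212.4], 0.2)]
[([259.7, 310.3], 0.84), ([263.4, 209.0], 0.83), ([314.9, 311.5], 0.83), ([277.1, 200.4], 0.8), ([274.6, 204.6], 0.69), ([366.5, 372.3], 0.69)]
on@ [[169.97319671 146.95945123]] off@ [[149.51648379 156.37634128]]
dark 78 [169.6 143.2]
[([136.7, 224.7], 0.52)]
[([360.5, 247.4], 0.98), ([417.1, 257.4], 0.8), ([330.1, 278.5], 0.6), ([260.2, 211.4], 0.59), ([259.5, 193.7], 0.55), ([258.7, 202.6], 0.54)]
on@ [[138.32877101 226.62834655]] off@ [[137.22855983 250.29636251]]
dark 73 [140.7 234.1]
(array([ 634.8,  376.6, -237.5]), np.float64(337.0))
```

```bash
python3 -c "
from workcell import bot
print(bot.finish_job())"
```

```text
the job is handed in; nothing more can be done
None
```

The job is done and handed in at about 44 s on the robot's clock, well inside the 210 s limit. The hand-in gives no verdict, so I don't know the official result.

**What I did:** I switched the lever off, pushed the jammed blank up into the bay and lifted it out. It and the three white blanks from the mat now stand in slots 5, 4, 3 and 2. Then I switched the lever back on and moved the arm clear. I left the purple and red plates and the sheet with the handle alone.

**What went wrong on the way:**
- **Jammed blank:** the first insertion stopped on top of a fin because two wrist joints hit their limits. I laid the blank on the mat, gripped it again at a steeper angle and seated it.
- **First loose blank:** the fingers closed on top of it the first time. It shifted slightly, and the second grip held.

**Last checks:**
- **Rack:** the last picture showed all four blanks fully down, within about 3 mm of the expected outlines. After the lever push the networks still found three of them. They did not report slot 5 in that last look, and I did not view another picture.
- **Lever:** the push ended against the stop at 54 N, and the top camera found the knob at (136.7, 224.7), close to the (138.3, 226.6) expected for "on". The network missed the knob in the side view, and a simple dark-pixel check there was close to the "on" position. The same check in the top view was about 7 pixels off (140.7, 234.1).
- **Bottle and jar:** both were upright in the last picture, though the bottle was only partly in view.

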